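# Pack the gauge nest and check a hinge bracket with the gauge pin

## Task

Pack the aluminium gauge nest: set the grey filler block down flat in it first and let go, then set the blue hinge bracket down upright beside it and let go. Then take the green-handled gauge pin out of its stand, thread it from above through the bracket's upper bushing and on through the lower one, and finish while holding it upright there: the tip out below the lower bushing but clear of the nest floor, the handle clear of the bracket. Do not drop the block or the bracket, and leave the red-handled master pin, the bottle, the tape, the screwdriver and the cup alone.

Things in the scene. Friction and masses are not known exactly. Their poses are not given: they have to be found in the camera images.
- nest: fixed shallow open aluminium box. Origin: centre of its underside, on the table. Inside 50 mm along x, 107 along y; floor 5 mm thick; walls straight to 16 mm above the table, then a lip flaring 5 mm outward up to 23 mm. Base flange 82 x 139 mm. Holds block and bracket side by side along its y (40 + 60 of 107 mm; either end, each may be turned half round)
- nest_floor (a point): centre of the nest's inner floor (5 mm above the table); axes as the nest's
- filler: loose grey plastic block with a yellow band, 44 mm along its x, 40 mm along its y, 52 mm high, 0.12 kg, lower edges rounded by 3 mm. Origin: centre of its underside
- bracket: loose blue C-shaped bracket, 44 mm (x) by 60 (y) by 110 high, 0.28 kg, upright. Origin: centre of underside. Solid back at y -30 to -14; two flanges from it to y +30, at heights 30-48 and 88-110, each with a vertical 14.5 mm bushing hole (brass ring, 3 mm chamfers), one axis, x 0, y +8. Below the lower flange open between 6 mm side rails. Side faces flat, 44 apart: grip from above near the top
- upper_bushing (a point): centre of the upper bushing's top mouth, on the bracket's top face (110 mm above its underside); axes as the bracket's
- lower_bushing (a point): centre of the lower bushing's bottom mouth (30 mm above the bracket's underside); axes as the bracket's
- gauge_pin: loose gauge pin with green handle, about 0.09 kg, standing upright. Origin: centre of the tip (lower end), z up along the pin towards the handle. Steel shaft of 12 mm diameter, 116 mm long, its tip tapering to 8 mm over the last 4 mm; then a round handle of 24 mm diameter, from 116 to 156 mm above the tip
- gauge_pin_tip (a point): tip (lower end) of the green gauge pin
- stand: fixed black block 60 mm along its x, 130 mm along its y, 50 mm high. Origin: centre of its underside. Two blind holes of 13.5 mm diameter and 40 mm deep at y = -32 and +32 mm hold the two pins upright, tips 10 mm above the table; which pin stands in which varies
- master_pin: loose master pin, same shape and size as the gauge pin but with a red handle; origin at its tip. To be left in the stand
- bottle: loose white bottle with red cap, 60 mm diameter, 170 mm high; origin at the centre of its underside. A bystander
- tape: loose yellow roll of tape lying flat, 90 mm outer diameter, 24 mm high; origin at the centre of its underside. A bystander
- driver: loose screwdriver lying on the table along its x, handle to -x. A bystander
- cup: loose white cup, 72 mm diameter, 70 mm high; origin at the centre of its underside. A bystander

How it is judged:
On the way, in this order (a step that is already met when the one before it is completed fails the run):
1. the filler block stands flat on the nest's floor, let go (z of filler in the frame of nest_floor between -0.003 and 0.003 m and x of filler in the frame of nest_floor between -0.006 and 0.006 m and y of filler in the frame of nest_floor between -0.04 and 0.04 m and angle between filler's own z axis and vertical below 0.06 rad and contact force between the fingers and filler below 0.2 N), for 0.2 s.
2. the bracket stands upright on the nest's floor beside the filler block, let go (z of filler in the frame of nest_floor between -0.003 and 0.003 m and x of filler in the frame of nest_floor between -0.006 and 0.006 m and y of filler in the frame of nest_floor between -0.04 and 0.04 m and angle between each of filler, bracket's own z axis and vertical below 0.06 rad and z of bracket in the frame of nest_floor between -0.003 and 0.003 m and x of bracket in the frame of nest_floor between -0.006 and 0.006 m and y of bracket in the frame of nest_floor between -0.04 and 0.04 m and contact force between the fingers and bracket below 0.2 N), for 0.2 s.
3. the green pin's tip is in the upper bushing or between the two bushings, having entered from above (z of gauge_pin_tip in the frame of bracket between 0.05 and 0.108 m and horizontal distance between gauge_pin_tip and upper_bushing below 0.006 m), for 0.05 s.
At the end, for the whole second after the job is handed in: Block and bracket stand in the nest (within 3 mm of its floor, tilt < 0.06 rad), at rest, released. Green pin still gripped, at rest, through both bushings: tip 3-27 mm above the bracket's underside, within 4 mm and 0.07 rad of their axis. Master pin moved < 20 mm, bystanders < 30 mm (all of step 2 and contact force between the fingers and filler below 0.2 N and linear speed of each of filler, bracket, gauge_pin below 0.03 m/s and z of gauge_pin_tip in the frame of bracket between 0.003 and 0.027 m and horizontal distance between gauge_pin_tip and lower_bushing below 0.004 m and angle between the z axis of gauge_pin and the z axis of bracket, either way round below 0.07 rad and contact force between the fingers and gauge_pin above 1 N and contact force between gauge_pin and nest below 0.3 N and distance of master_pin from where it was at the start of the episode below 0.02 m and distance of each of bottle, tape, driver, cup from where it was at the start of the episode below 0.03 m); the arm keeps its last pose, push and grip.
It fails at once if the red-handled master pin is disturbed (distance of master_pin from where it was at the start of the episode above 0.02 m).
It fails at once if the bottle, tape roll, screwdriver or cup is disturbed (distance of any of bottle, tape, driver, cup from where it was at the start of the episode above 0.03 m).
It fails at once if the filler block is dropped (linear speed of filler above 0.75 m/s and contact force between anything else and filler below 0.05 N).
It fails at once if the bracket is dropped (linear speed of bracket above 0.75 m/s and contact force between anything else and bracket below 0.05 N).
It also fails if it takes over 72 s, if anything falls off the work surface, if the arm or the gripper's body presses on something with over 40 N, if the wrist force passes 120 N, or if a joint passes its speed limit or range.

## Robot

A 7-joint arm with a two-finger parallel gripper is mounted at the origin on the work surface. World frame = base frame: x ahead of the robot, y to its left, z up, the work surface at z = 0. Lengths are in m, angles in rad, forces in N, time in s.
With the tool pointing down it reaches from about 0.35 to 0.9 m from the base axis. Payload 8.1 kg.
Tool frame: the origin (TCP) lies at the very end of the fingers, on their centre line; the grasp point (between the pads) lies 19 mm behind it; x points along the fingers, y is the direction in which the jaws open and shut, and the axes are right-handed (so a half turn about x gives the same grasp; the last joint's range is limited). The gripper opens to 92 mm and grips with 3 to 60 N. Pads are 19 mm wide; open, the fingers measure 130 mm over their backs; the gripper's body (75 mm by 190 mm) begins 47 mm behind the grasp point.
Start: joints at [-1.229, 0.434, 0.025, 1.573, -0.012, 1.134, -0.075], TCP at [0.269, 0.564, 0.227] pointing down, gripper open.
Joint ranges: [-2.62, 2.62], [-0.44, 2.09], [-1.27, 1.32], [0.08, 2.57], [-1.32, 4.46], [0.12, 2], [-2.74, 2.74]. Speed limits (rad/s): [2.22, 2.22, 3.01, 3.01, 3.14, 3.14, 3.14].

## Interface

Orientations are given as a rotation vector (axis times angle).
In Python, from cell import arm gives the robot as it stands.
- The arm moves only by the tool servo_tool, never from a script. Its argument "plan" is a list of rows, each a list of 2 entries, a list of its own where there are three numbers: the shift along the world's x, y, z in cm, then the turn, a rotation vector about the world's x, y, z in degrees. A call has 1 to 12 rows; each row is the pose to reach, as a shift and turn from the pose measured when the call began; what a row does not reach only later rows make up. A row lasts 1/10 s, in which the tool goes at most 50 mm and 8.59 degrees, less where a joint would pass 70% of its speed; a pose out of reach is approached as far as the arm can. A call with a gripper value outside its range is refused whole. "grip" is the opening, from 0 (shut) to 1 (fully open), set as the call begins (left out, the last holds). The fingers move at their own pace and stop on an object; "squeeze" is the grip in N (left out, the last holds). Time passes only in rows, so rows that repeat a pose let the fingers close. It gives the time, the measured TCP pose, the force and the opening at its end, in the units of the state.
- arm.observe(): the state, without advancing time (a new reading comes with each control period).
- arm.get_image(name): name is "scene" or "side" or "wrist"; returns a dict with "frame" (384x512x3 uint8, blue, green, red), "fx", "fy", "cx", "cy" (pixels), "position" and "rotation" of the camera in the world. Camera axes: x right, y down, z forward; pixel columns grow to the right and rows downward; lengths in m; the calibration is good to about 2 mm. A picture is of the moment at which its call begins. There is no depth.
- arm.sign_off(): hands the job in, once; it reports no verdict.
Trained networks look in a picture, given as the dict that the camera call returned (one of the last four; its "shot" number tells which), for a name from the list of things; names that differ only in an ending like _2 or _b are one class to them, and where a whole thing is asked for, a point or a joint stands for the part that bears it (a point fixed in the world has none). Each returns a list of dicts, best first, with "score" (0 to 1); they miss things now and then, are a little off and sometimes report something else, mostly with a low value. They report only what shows in the picture. A call takes as long as a camera call.
- arm.search_frame(picture, query): "at" ([column, row] in pixels, amid what is visible of it).
- arm.trace(picture, query): "pixels" (384x512 bool, what is visible of it) and "at" ([column, row] in pixels, amid what is visible of it).
The state is a dict: "clock": time; "joints": joint angles; "dq": joint speeds; "joint_efforts": joint torques, N m; "position": TCP position; "ee_rot": TCP orientation; "force": force on the tool from outside, world axes, zero at the start; "ft_torque": the same for the moment, N m; "width": opening from 0.0 (shut) to 1.0 (fully open).
Only numpy, scipy, OpenCV 4.12 (cv2) and the standard library are available. Lean on these libraries where they do the work, as an engineer would, in place of code of your own. Each camera call takes 0.05 s, during which the arm holds its last target.

## Working session

There is one attempt and no reset: what is moved stays moved. The work goes in short steps, Python scripts to look and compute and a tool call to move; the robot and the scene stay as the last step left them, time stands still between calls to the robot, and variables do not carry over. Pictures are saved under pics/ and viewed, and the job is handed in when it is done.

Besides the shell and the picture viewer there is one more tool, called after ">>>" by a JSON object that holds its "method" and its "body", one argument or row to a line. servo_tool: Moves the arm, as the interface text tells. Its arguments: {"type":"object","properties":{"plan":{"type":"array","items":{"type":"array"}},"grip":{"type":"number"},"squeeze":{"type":"number"}},"required":["plan"]}

```bash
ls; mkdir -p pics; python3 - <<'E'
from cell import arm
import cv2
s=arm.observe();print({k:s[k] for k in s})
for n in("scene","side","wrist"):
    p=arm.get_image(n);cv2.imwrite(f"pics/a_{n}.png",p["frame"]);print(n,p["fx"],p["cx"],p["cy"],p["position"],p["rotation"])
E
```

```text
pics
{'clock': 0.0, 'joints': array([-1.22862826,  0.43523524,  0.02497657,  1.5741257 , -0.01158914,
        1.13399287, -0.07510432]), 'dq': array([-1.69438211e-03,  4.03125336e-04, -1.63876209e-03,  1.10414869e-03,
       -1.96451650e-05,  1.34255580e-03,  3.21006671e-04]), 'joint_efforts': array([-1.94479935e-05, -6.67868185e+01,  9.84841548e-01, -3.14463580e+01,
       -6.05696090e-02,  4.30473906e-02,  1.65662068e-04]), 'position': array([0.26873691, 0.56369069, 0.22592634]), 'ee_rot': array([ 0.34759664,  1.54269998, -0.35013307]), 'force': array([0.0555955 , 1.2740058 , 0.05068369]), 'ft_torque': array([ 0.00430278, -0.00627029,  0.00625239]), 'width': 1.0024320956973907}
scene 485.06712118655605 255.53012889190697 197.6502787770866 [ 1.12971798 -0.58231765  1.39475044] [-2.3890497  -0.9930637   0.31066418]
side 397.3355244374511 255.94646994132222 186.53244775086688 [0.25399372 0.7617115  0.96642751] [-0.4802574   2.78825447 -1.09113095]
wrist 290.99798465882606 250.28789838849474 195.91862590275167 [0.20163169 0.59553877 0.38388044] [2.44512591 1.54232885 0.22091662]
```

View pics/a_scene.png

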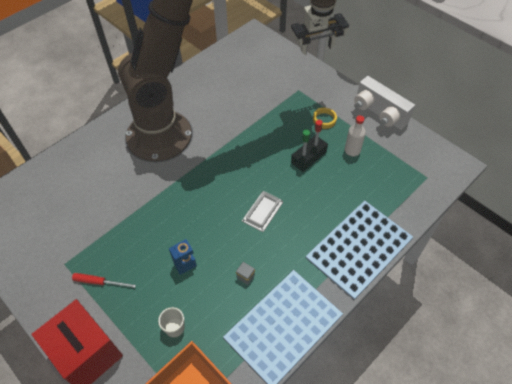

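View pics/a_side.png

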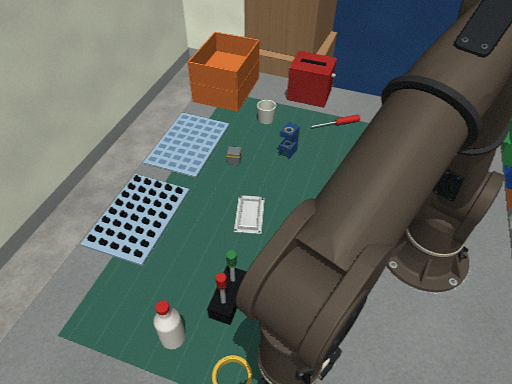

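View pics/a_wrist.png

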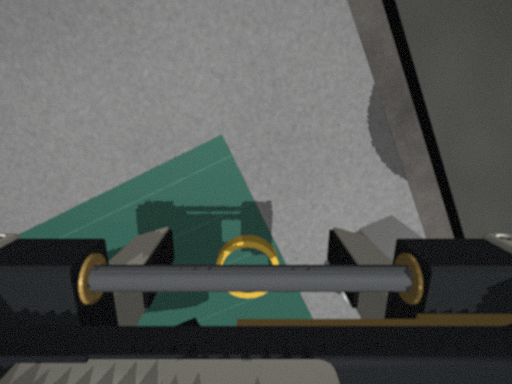

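```bash
cat > h.py <<'E'
from cell import arm
import cv2,numpy as np
from scipy.spatial.transform import Rotation as R
from scipy.optimize import minimize
def proj(p,X):
    Rm=R.from_rotvec(p["rotation"]).as_matrix();c=(np.atleast_2d(X)-p["position"])@Rm
    return np.c_[p["fx"]*c[:,0]/c[:,2]+p["cx"],p["fy"]*c[:,1]/c[:,2]+p["cy"]]
def ray(p,uv):
    d=np.array([(uv[0]-p["cx"])/p["fx"],(uv[1]-p["cy"])/p["fy"],1.])
    return R.from_rotvec(p["rotation"]).as_matrix()@d
def at_z(p,uv,z):
    d=ray(p,uv);return p["position"]+d*(z-p["position"][2])/d[2]
def tri(obs):
    A=np.zeros((3,3));b=np.zeros(3)
    for p,uv in obs:
        d=ray(p,uv);d/=np.linalg.norm(d);M=np.eye(3)-np.outer(d,d);A+=M;b+=M@p["position"]
    return np.linalg.solve(A,b)
def box(a,b,z0,z1):
    return np.array([[i*a/2,j*b/2,z] for i in(-1,1) for j in(-1,1) for z in(z0,z1)])
def cyl(r,z0,z1,c=(0,0)):
    t=np.linspace(0,2*np.pi,24,endpoint=False);return np.array([[c[0]+r*np.cos(a),c[1]+r*np.sin(a),z] for a in t for z in(z0,z1)])
S=8
def sil(p,X,roi):
    x0,y0,w,h=roi
    q=(proj(p,X)-[x0,y0]+.5)*S-.5
    im=np.zeros((h*S,w*S),np.uint8)
    cv2.fillConvexPoly(im,cv2.convexHull(q.astype(np.float32)).astype(np.int32),255)
    return cv2.resize(im,(w,h),interpolation=cv2.INTER_AREA)/255.
def fit(views,parts,x0,z=0):
    """views: list (p,mask); parts: list of point sets, each convex, union. x0=(x,y,yaw)"""
    rois=[]
    for p,m in views:
        ys,xs=np.nonzero(m);a=max(0,xs.min()-15);b=max(0,ys.min()-15)
        rois.append((a,b,xs.max()+15-a,ys.max()+15-b))
    def cost(v):
        Rz=R.from_euler('z',v[2]).as_matrix();c=0
        for (p,m),roi in zip(views,rois):
            im=0
            for P in parts: im=np.maximum(im,sil(p,P@Rz.T+[v[0],v[1],z],roi))
            a,b,w,h=roi;mm=m[b:b+h,a:a+w];im=im[:mm.shape[0],:mm.shape[1]]
            c+=np.abs(im-mm).sum()/m.sum()
        return c
    best=None
    for dy in (0,):
        s=np.array(x0,float);sim=np.array([s,s+[.015,0,0],s+[0,.015,0],s+[0,0,.3]])
        r=minimize(cost,s,method='Nelder-Mead',options=dict(initial_simplex=sim,xatol=2e-4,fatol=1e-4,maxiter=200))
        best=r
    return best.x,best.fun
E
python3 - <<'E'
from h import *
names=["nest","filler","bracket","gauge_pin","master_pin","stand","bottle","tape","driver","cup","upper_bushing","lower_bushing","gauge_pin_tip"]
import pickle
ps={n:arm.get_image(n) for n in("scene","side")}
out={}
for q in names:
    for n,p in ps.items():
        r=arm.trace(p,q)
        print(q,n,[(round(d["score"],2),np.round(d["at"],1).tolist(),int(d["pixels"].sum())) for d in r[:3]])
        out[q,n]=r
pickle.dump((ps,out),open("d.pkl","wb"))
E
```

```text
nest scene [(0.94, [259.8, 208.5], 875)]
nest side [(0.67, [246.2, 214.7], 930)]
filler scene [(0.71, [242.7, 273.7], 297), (0.5, [320.6, 128.2], 114), (0.34, [328.8, 117.1], 158)]
filler side [(0.65, [233.5, 156.5], 233)]
bracket scene [(0.72, [181.3, 260.0], 629)]
bracket side [(0.66, [290.2, 138.1], 463)]
gauge_pin scene [(0.48, [328.8, 113.3], 234), (0.42, [305.1, 138.8], 145)]
gauge_pin side [(0.69, [232.8, 258.9], 221)]
master_pin scene [(0.61, [317.2, 130.4], 116)]
master_pin side [(0.55, [223.2, 283.8], 226)]
stand scene [(0.91, [307.6, 154.0], 676)]
stand side [(0.78, [229.3, 301.9], 1006)]
bottle scene [(0.9, [354.1, 137.8], 544)]
bottle side [(0.84, [164.7, 325.3], 1045), (0.41, [226.1, 302.3], 1109)]
tape scene [(0.53, [326.7, 108.3], 202)]
tape side [(0.66, [229.6, 360.7], 378), (0.3, [245.3, 216.4], 988), (0.19, [231.7, 260.7], 178)]
driver scene [(0.82, [86.6, 279.8], 285)]
driver side [(0.61, [345.6, 118.2], 165)]
cup scene [(0.69, [171.9, 322.2], 618)]
cup side [(0.7, [265.2, 110.0], 392), (0.57, [229.0, 362.0], 384)]
upper_bushing scene [(0.95, [185.8, 254.5], 564), (0.21, [309.4, 155.5], 671)]
upper_bushing side []
lower_bushing scene [(0.58, [182.1, 255.4], 650), (0.26, [175.7, 319.8], 629)]
lower_bushing side [(0.76, [286.1, 141.5], 474)]
gauge_pin_tip scene []
gauge_pin_tip side [(0.48, [230.4, 259.1], 240), (0.23, [234.9, 156.1], 242)]
```

```bash
python3 - <<'E'
from h import *
import pickle
ps,out=pickle.load(open("d.pkl","rb"))
def V(q,i=(0,0),w=("scene","side")): return [(ps[n],out[q,n][k]["pixels"].astype(float)) for n,k in zip(("scene","side"),i) if n in w]
M={"nest":[box(82,139,0,1),box(62,119,22,23)],"filler":[box(44,40,0,52)],"bracket":[box(44,60,0,110)],"stand":[box(60,130,0,50)],"bottle":[cyl(30,0,130),cyl(14,130,170)],"cup":[cyl(36,0,70)]}
res={}
for q,P in M.items():
    p=ps["scene"];zc={"filler":26,"bracket":55,"stand":25,"bottle":70,"cup":35}.get(q,10)/1000
    x=at_z(p,out[q,"scene"][0]["at"],zc)[:2]
    for w in (("scene","side"),("scene",),("side",)):
        b=min((fit(V(q,w=w),[A/1000 for A in P],(x[0],x[1],y0)) for y0 in ((0.,.6,-.6,1.2) if q not in("bottle","cup") else (0,))),key=lambda r:r[1])
        print(q,w,np.round(b[0][:2],4),round(np.degrees(b[0][2])%180,1),round(b[1],3))
        if len(w)==2: res[q]=b[0].tolist()
for q,i in (("gauge_pin",(1,0)),("master_pin",(0,0)),("tape",(0,0)),("driver",(0,0))):
    a=[out[q,n][k]["at"] for n,k in zip(("scene","side"),i)]
    print(q,np.round(tri([(ps[n],u) for n,u in zip(("scene","side"),a)]),4))
pickle.dump(res,open("res.pkl","wb"))
for n,roi in(("scene",(130,80,240,260)),("side",(150,90,180,250))):
    a,b,w,h=roi;cv2.imwrite(f"pics/z_{n}.png",cv2.resize(ps[n]["frame"][b:b+h,a:a+w],None,fx=2.3,fy=2.3,interpolation=cv2.INTER_CUBIC))
E
```

```text
nest ('scene', 'side') [0.518  0.0382] 15.1 0.124
nest ('scene',) [0.5185 0.039 ] 14.6 0.044
nest ('side',) [0.5166 0.0378] 15.8 0.066
filler ('scene', 'side') [ 0.649  -0.1711] 14.1 0.244
filler ('scene',) [ 0.6507 -0.1707] 9.0 0.088
filler ('side',) [ 0.6478 -0.1703] 15.5 0.121
bracket ('scene', 'side') [ 0.4858 -0.2776] 169.8 0.349
bracket ('scene',) [ 0.4865 -0.2776] 166.9 0.055
bracket ('side',) [ 0.484  -0.2819] 175.6 0.243
stand ('scene', 'side') [0.474 0.319] 2.8 0.677
stand ('scene',) [0.4751 0.3194] 179.8 0.169
stand ('side',) [0.4747 0.3196] 6.2 0.46
bottle ('scene', 'side') [0.5641 0.4595] 11.1 0.365
bottle ('scene',) [0.5658 0.4586] 4.4 0.172
bottle ('side',) [0.5613 0.4603] 14.8 0.168
cup ('scene', 'side') [ 0.6192 -0.4293] 4.3 0.323
cup ('scene',) [ 0.6156 -0.4275] 13.7 0.152
cup ('side',) [ 0.6224 -0.4376] 174.3 0.141
gauge_pin [0.4732 0.2828 0.1342]
master_pin [0.4721 0.3476 0.1237]
tape [0.4006 0.4899 0.0748]
driver [ 0.3208 -0.5279  0.0163]
```

View pics/z_scene.png

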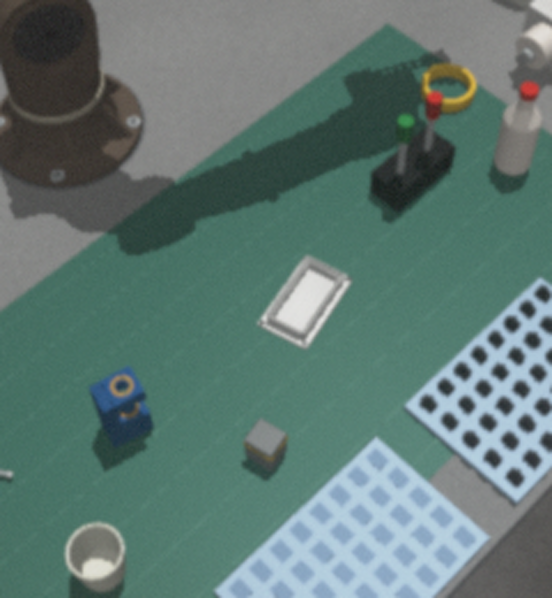

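View pics/z_side.png

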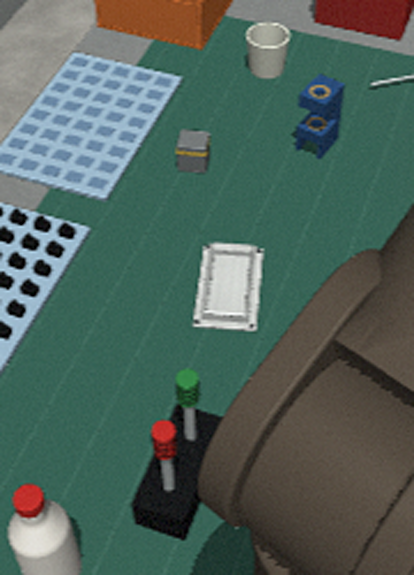

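```bash
cat >> h.py <<'E'
def st():
    s=arm.observe();m=R.from_rotvec(s["ee_rot"]).as_matrix()
    yaw=np.degrees(np.arctan2(m[1,1],m[0,1]))
    print("t",round(s["clock"],2),"pos",np.round(s["position"]*100,2),"xaxis",np.round(m[:,0],4),"jaw yaw",round(yaw,2),"F",np.round(s["force"],2),"w",round(s["width"]*92,1),"j",np.round(s["joints"],2))
    return s
E
python3 -c "
from h import *
st()"
```

```text
t 1.55 pos [26.89 56.42 22.68] xaxis [ 0.e+00  1.e-04 -1.e+00] jaw yaw 64.51 F [ 0.42  0.78 -0.49] w 92.2 j [-1.23  0.43  0.02  1.57 -0.01  1.13 -0.08]
```

>>> {"method": "servo_tool", "body": {
  "plan": [
    [[10,-18,3],[0,0,-10]],
    [[38,-73.5,2],[0,0,-50]],
    [[38,-73.5,2],[0,0,-50]],
    [[38,-73.5,2],[0,0,-50]],
    [[38,-73.5,2],[0,0,-50]],
    [[38,-73.5,2],[0,0,-50]],
    [[38,-73.5,2],[0,0,-50]],
    [[38,-73.5,2],[0,0,-50]],
    [[38,-73.5,2],[0,0,-50]],
    [[38,-73.5,2],[0,0,-50]],
    [[38,-73.5,2],[0,0,-50]],
    [[38,-73.5,2],[0,0,-50]]
  ]
}}

```text
clock: 2.75
position: [0.5453, 0.0302, 0.2434]
ee_rot: [1.021, 1.318, -1.02]
force: [0.6, -0.1, 0.4]
width: 1.001
```

```bash
python3 - <<'E'
from h import *
st()
p=arm.get_image("wrist");cv2.imwrite("pics/b_w.png",p["frame"])
E
```

```text
t 2.75 pos [54.53  3.02 24.34] xaxis [ 8.e-04  4.e-04 -1.e+00] jaw yaw 14.54 F [ 0.59 -0.13  0.43] w 92.0 j [-0.5   0.3   0.45  1.77 -0.15  1.1   0.26]
```

View pics/b_w.png

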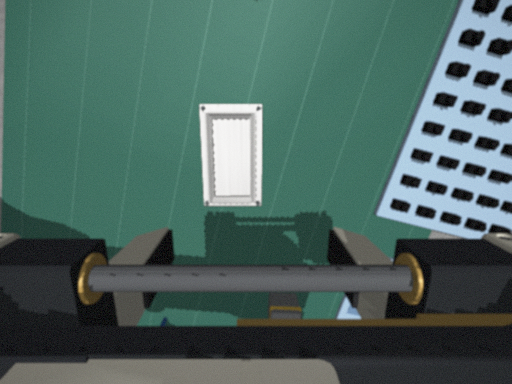

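```bash
python3 - <<'E'
from h import *
import pickle
p=arm.get_image("wrist")
r=arm.trace(p,"nest");print([(d["score"],d["at"]) for d in r])
m=r[0]["pixels"].astype(float)
P=[box(.082,.139,0,.001),box(.062,.119,.022,.023)]
print(fit([(p,m)],P,(.518,.038,.26)))
g=cv2.cvtColor(p["frame"],cv2.COLOR_BGR2GRAY);hsv=cv2.cvtColor(p["frame"],cv2.COLOR_BGR2HSV)
m2=((hsv[...,1]<70)&(g>80)).astype(np.uint8);m2[:, :180]=0;m2[:,290:]=0;m2[:90]=0;m2[215:]=0
m2=cv2.morphologyEx(m2,cv2.MORPH_CLOSE,np.ones((9,9)));print(m.sum(),m2.sum())
b=fit([(p,m2.astype(float))],P,(.518,.038,.26));print(b)
Rz=R.from_euler('z',b[0][2]).as_matrix()
im=cv2.resize(p["frame"],None,fx=3,fy=3,interpolation=cv2.INTER_CUBIC)
for Q in (box(.082,.139,0,.001),box(.060,.117,.023,.023),box(.05,.107,.005,.016)):
    for u in proj(p,Q@Rz.T+[b[0][0],b[0][1],0]): cv2.circle(im,tuple(np.int32((u+.5)*3-.5)),2,(0,0,255),-1)
cv2.imwrite("pics/b_z.png",im[270:650,540:850])
E
```

```text
[(0.68, [231.6, 148.1])]
(array([0.5182859 , 0.03733308, 0.25628085]), np.float64(0.02064700880352141))
6272.0 6619
(array([0.51766964, 0.03823808, 0.24898292]), np.float64(0.0661689906359885))
```

View pics/b_z.png

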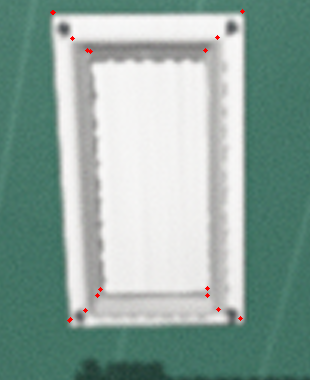

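>>> {"method": "servo_tool", "body": {
  "plan": [
    [[10.4,-14.5,0],[0,0,0]],
    [[10.4,-14.5,0],[0,0,0]],
    [[10.4,-14.5,0],[0,0,0]],
    [[10.4,-14.5,0],[0,0,0]],
    [[10.4,-14.5,0],[0,0,0]],
    [[10.4,-14.5,0],[0,0,0]]
  ]
}}

```text
clock: 3.5
position: [0.6496, -0.1165, 0.2426]
ee_rot: [1.025, 1.315, -1.026]
force: [-0.3, 0.1, -0.2]
width: 1.003
```

```bash
python3 - <<'E'
from h import *
st()
p=arm.get_image("wrist")
r=arm.trace(p,"filler");print([(d["score"],d["at"]) for d in r])
m=r[0]["pixels"].astype(float)
P=[box(.044,.040,0,.052)]
for y in(.15,.25,.35,1.8): print(fit([(p,m)],P,(.649,-.171,y)))
b=fit([(p,m)],P,(.649,-.171,.25))
Rz=R.from_euler('z',b[0][2]).as_matrix()
im=cv2.resize(p["frame"],None,fx=3,fy=3,interpolation=cv2.INTER_CUBIC)
for u in proj(p,P[0]@Rz.T+[b[0][0],b[0][1],0]): cv2.circle(im,tuple(np.int32((u+.5)*3-.5)),2,(0,0,255),-1)
a=np.int32(np.array(r[0]["at"])*3);cv2.imwrite("pics/c_z.png",im[max(0,a[1]-200):a[1]+200,a[0]-200:a[0]+200])
E
```

```text
t 3.5 pos [ 64.96 -11.65  24.26] xaxis [ 1.e-04 -9.e-04 -1.e+00] jaw yaw 14.11 F [-0.28  0.1  -0.16] w 92.3 j [-0.21  0.51  0.48  1.49 -0.24  1.21  0.55]
[(0.62, [110.9, 237.5]), (0.56, [240.8, 209.1])]
(array([ 0.649, -0.171,  0.15 ]), np.float64(1.0))
(array([ 0.649, -0.171,  0.25 ]), np.float64(1.0))
(array([ 0.649, -0.171,  0.35 ]), np.float64(1.0))
(array([ 0.649, -0.171,  1.8  ]), np.float64(1.0))
```

View pics/c_z.png

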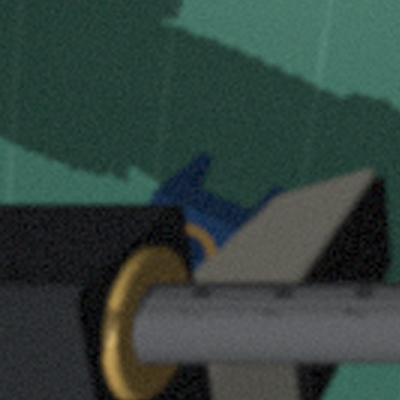

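Wrong detection first (that was the bracket); second one, at (241,209), is the block.

```bash
python3 - <<'E'
from h import *
p=arm.get_image("wrist")
r=arm.trace(p,"filler");r=[d for d in r if 180<d["at"][0]<320];print([(d["score"],d["at"]) for d in r])
m=r[0]["pixels"].astype(float)
P=[box(.044,.040,0,.052)]
for y in(.1,.25,.35,1.8): print(fit([(p,m)],P,(.649,-.171,y)))
b=fit([(p,m)],P,(.649,-.171,.25))
Rz=R.from_euler('z',b[0][2]).as_matrix()
im=cv2.resize(p["frame"],None,fx=3,fy=3,interpolation=cv2.INTER_CUBIC)
for u in proj(p,P[0]@Rz.T+[b[0][0],b[0][1],0]): cv2.circle(im,tuple(np.int32((u+.5)*3-.5)),2,(0,0,255),-1)
a=np.int32(np.array(r[0]["at"])*3);cv2.imwrite("pics/c_z2.png",im[max(0,a[1]-200):a[1]+200,a[0]-200:a[0]+200])
E
```

```text
[(0.87, [238.6, 209.0])]
(array([ 0.65080446, -0.1701062 ,  0.21504001]), np.float64(0.05792153876021087))
(array([ 0.65127575, -0.17102935,  0.21839625]), np.float64(0.05864133924704688))
(array([ 0.6510597 , -0.16993764,  0.22687522]), np.float64(0.057891671520093176))
(array([ 0.65138872, -0.16777236,  1.81382224]), np.float64(0.16687723070949625))
```

View pics/c_z2.png

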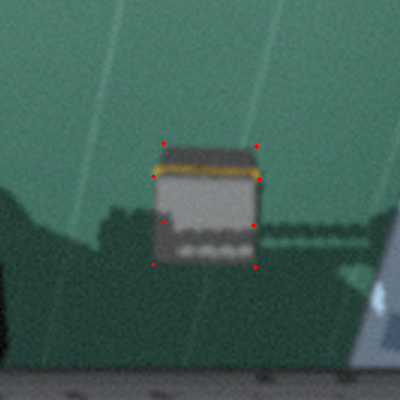

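>>> {"method": "servo_tool", "body": {
  "plan": [
    [[0.1,-4.5,-1],[0,0,-1.2]],
    [[0.1,-5.4,-5],[0,0,-1.2]],
    [[0.1,-5.4,-9],[0,0,-1.2]],
    [[0.1,-5.4,-13],[0,0,-1.2]],
    [[0.1,-5.4,-17],[0,0,-1.2]],
    [[0.1,-5.4,-20],[0,0,-1.2]],
    [[0.1,-5.4,-21.7],[0,0,-1.2]],
    [[0.1,-5.4,-21.7],[0,0,-1.2]],
    [[0.1,-5.4,-21.7],[0,0,-1.2]]
  ]
}}

```text
clock: 4.6
position: [0.6512, -0.1689, 0.0276]
ee_rot: [1.04, 1.306, -1.038]
force: [-0.2, -0.6, 1.0]
width: 0.999
```

>>> {"method": "servo_tool", "body": {
  "plan": [
    [[0,0,0],[0,0,0]],
    [[0,0,0],[0,0,0]],
    [[0,0,0],[0,0,0]],
    [[0,0,0],[0,0,0]],
    [[0,0,0],[0,0,0]],
    [[0,0,0],[0,0,0]],
    [[0,0,0],[0,0,0]],
    [[0,0,0],[0,0,0]]
  ],
  "grip": 0,
  "squeeze": 25
}}

```text
clock: 5.4
position: [0.6511, -0.169, 0.0276]
ee_rot: [1.04, 1.306, -1.039]
force: [-1.1, -0.3, 1.9]
width: 0.474
```

```bash
python3 -c "
from h import *
st()
p=arm.get_image('side');cv2.imwrite('pics/d_s.png',cv2.resize(p['frame'][110:240,170:320],None,fx=4,fy=4))"
```

```text
t 5.4 pos [ 65.11 -16.9    2.76] xaxis [ 2.e-03 -7.e-04 -1.e+00] jaw yaw 13.08 F [-1.08 -0.28  1.93] w 43.6 j [-0.08  0.74  0.4   1.66 -0.36  0.82  0.71]
```

View pics/d_s.png

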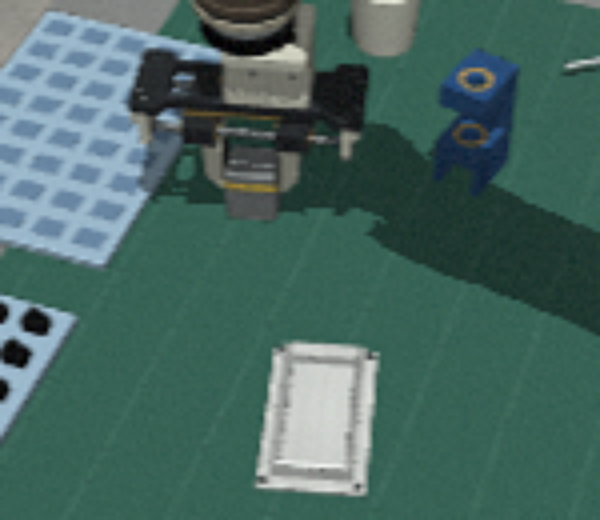

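>>> {"method": "servo_tool", "body": {
  "plan": [
    [[0,0,3],[0,0,0]],
    [[0,0,7],[0,0,0.5]],
    [[-2,4,8],[0,0,1.5]],
    [[-14.1,23.8,8],[0,0,1.5]],
    [[-14.1,23.8,8],[0,0,1.5]],
    [[-14.1,23.8,8],[0,0,1.5]],
    [[-14.1,23.8,8],[0,0,1.5]],
    [[-14.1,23.8,8],[0,0,1.5]],
    [[-14.1,23.8,8],[0,0,1.5]],
    [[-14.1,23.8,8],[0,0,1.5]],
    [[-14.1,23.8,8],[0,0,1.5]],
    [[-14.1,23.8,8],[0,0,1.5]]
  ]
}}

```text
clock: 6.65
position: [0.5108, 0.0676, 0.1077]
ee_rot: [1.022, 1.315, -1.02]
force: [0.0, 0.3, -0.8]
width: 0.479
```

```bash
python3 -c "
from h import *
st()
p=arm.get_image('wrist');cv2.imwrite('pics/e_w.png',p['frame'])
p=arm.get_image('scene');cv2.imwrite('pics/e_s.png',cv2.resize(p['frame'][140:260,200:330],None,fx=4,fy=4))"
```

```text
t 6.65 pos [51.08  6.76 10.77] xaxis [ 0.0027 -0.0012 -1.    ] jaw yaw 14.44 F [ 0.03  0.31 -0.79] w 44.0 j [-0.58  0.42  0.46  2.01 -0.26  0.77  0.28]
```

View pics/e_w.png

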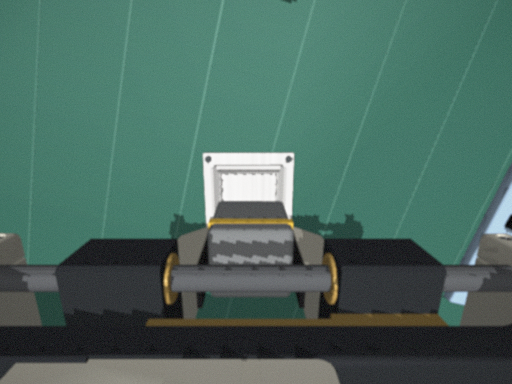

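View pics/e_s.png

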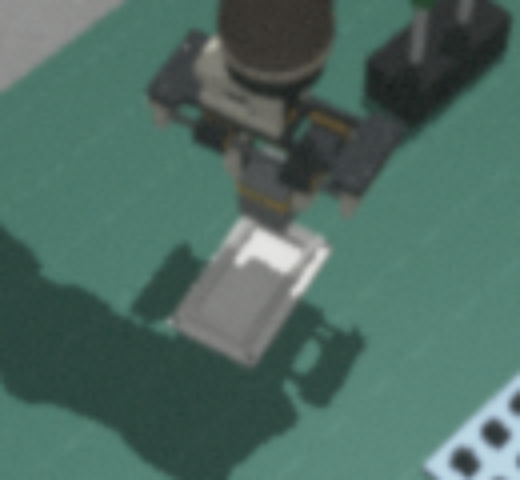

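```bash
python3 - <<'E'
from h import *
p=arm.get_image("wrist");s=st()
im=cv2.resize(p["frame"],None,fx=3,fy=3,interpolation=cv2.INTER_CUBIC)
def draw(P,x,y,z,yaw,c):
    Rz=R.from_euler('z',yaw,degrees=True).as_matrix()
    for u in proj(p,P@Rz.T+[x,y,z]): cv2.circle(im,tuple(np.int32((u+.5)*3-.5)),2,c,-1)
for Q in (box(.082,.139,0,.001),box(.060,.117,.023,.023),box(.05,.107,.005,.016)): draw(Q,.518,.0375,0,14.6,(0,0,255))
x,y,z=s["position"];draw(box(.044,.04,0,.052),x+.0004,y-.0015,z-.0276,14.44,(255,0,0))
cv2.imwrite("pics/e_z.png",im[420:840,520:960])
E
```

```text
t 6.8 pos [51.04  6.8  10.75] xaxis [ 0.0021 -0.001  -1.    ] jaw yaw 14.48 F [-0.11 -0.16  0.14] w 43.9 j [-0.58  0.42  0.46  2.01 -0.26  0.77  0.28]
```

View pics/e_z.png

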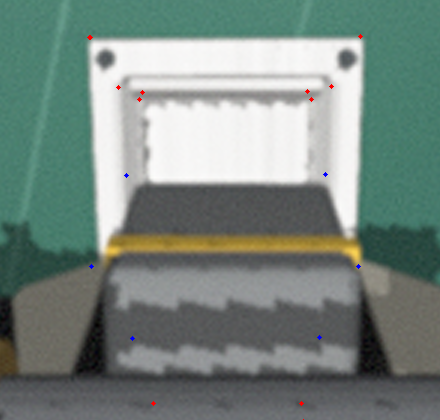

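>>> {"method": "servo_tool", "body": {
  "plan": [
    [[-0.1,0.15,-2],[0,0,0.1]],
    [[-0.1,0.15,-4],[0,0,0.1]],
    [[-0.1,0.15,-5.5],[0,0,0.1]],
    [[-0.1,0.15,-6.5],[0,0,0.1]],
    [[-0.1,0.15,-7.0],[0,0,0.1]],
    [[-0.1,0.15,-7.3],[0,0,0.1]],
    [[-0.1,0.15,-7.45],[0,0,0.1]],
    [[-0.1,0.15,-7.5],[0,0,0.1]]
  ]
}}

```text
clock: 7.6
position: [0.5097, 0.0696, 0.0328]
ee_rot: [1.02, 1.316, -1.018]
force: [-0.0, 0.2, -0.8]
width: 0.478
```

```bash
python3 -c "
from h import *
st()
p=arm.get_image('wrist');cv2.imwrite('pics/f_w.png',p['frame'][100:300,120:400])
p=arm.get_image('scene');cv2.imwrite('pics/f_s.png',cv2.resize(p['frame'][140:260,200:330],None,fx=4,fy=4))"
```

```text
t 7.6 pos [50.97  6.96  3.28] xaxis [ 2.8e-03 -8.0e-04 -1.0e+00] jaw yaw 14.57 F [-0.04  0.22 -0.81] w 44.0 j [-0.52  0.53  0.38  2.06 -0.34  0.6   0.35]
```

View pics/f_w.png

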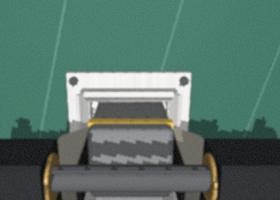

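View pics/f_s.png

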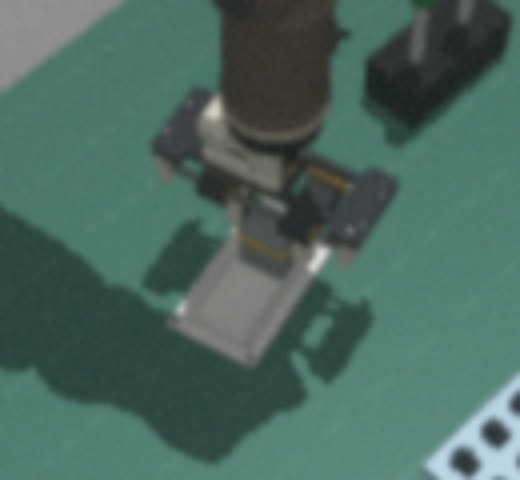

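>>> {"method": "servo_tool", "body": {
  "plan": [
    [[0,0,-0.05],[0,0,0]],
    [[0,0,-0.1],[0,0,0]],
    [[0,0,-0.1],[0,0,0]]
  ]
}}

```text
clock: 8.0
position: [0.51, 0.0697, 0.0325]
ee_rot: [1.021, 1.316, -1.018]
force: [-2.0, 0.0, 6.1]
width: 0.477
```

>>> {"method": "servo_tool", "body": {
  "plan": [
    [[0,0,0],[0,0,0]],
    [[0,0,0],[0,0,0]],
    [[0,0,0],[0,0,0]],
    [[0,0,0],[0,0,0]]
  ],
  "grip": 0.85
}}

```text
clock: 8.4
position: [0.51, 0.0697, 0.0324]
ee_rot: [1.021, 1.316, -1.018]
force: [-0.4, -0.7, -0.3]
width: 0.777
```

>>> {"method": "servo_tool", "body": {
  "plan": [
    [[0,0,2],[0,0,0]],
    [[0,0,5],[0,0,0]],
    [[0,0,9],[0,0,0]],
    [[0,0,13],[0,0,0]],
    [[0,0,17],[0,0,0]],
    [[0,0,17],[0,0,0]]
  ]
}}

```text
clock: 9.0
position: [0.5129, 0.0699, 0.2074]
ee_rot: [1.026, 1.311, -1.011]
force: [1.1, -0.6, -0.3]
width: 0.85
```

```bash
python3 -c "
from h import *
st()
p=arm.get_image('wrist');cv2.imwrite('pics/g_w.png',p['frame'])
p=arm.get_image('scene');cv2.imwrite('pics/g_s.png',cv2.resize(p['frame'][140:260,200:330],None,fx=4,fy=4))"
```

```text
t 9.0 pos [51.29  6.99 20.74] xaxis [ 0.0114  0.0023 -0.9999] jaw yaw 14.56 F [ 1.1  -0.6  -0.25] w 78.2 j [-0.65  0.29  0.52  1.9  -0.17  0.99  0.2 ]
```

View pics/g_w.png

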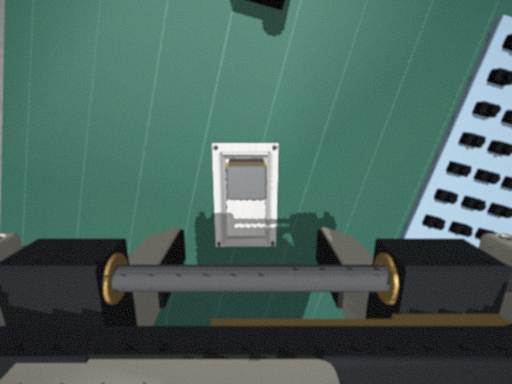

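View pics/g_s.png

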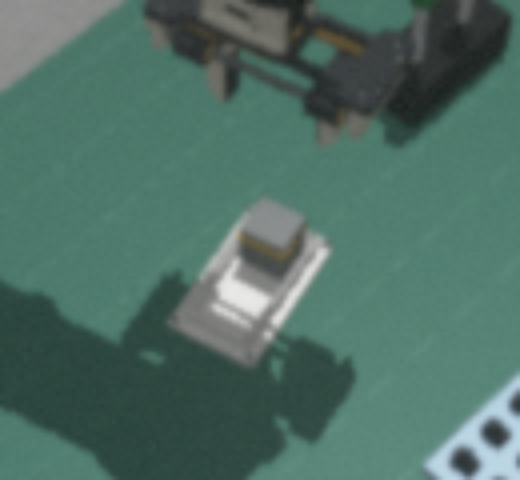

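```bash
python3 - <<'E'
from h import *
p=arm.get_image("wrist")
r=arm.trace(p,"filler");print([(d["score"],d["at"]) for d in r])
r=[d for d in r if 200<d["at"][0]<290 and d["at"][1]<220]
m=r[0]["pixels"].astype(float)
b=fit([(p,m)],[box(.044,.040,0,.052)],(.51,.068,.25),z=.005);print(b)
n=np.array([.518,.0375]);d=b[0][:2]-n;a=np.radians(14.6)
print("in nest",d@[np.cos(a),np.sin(a)],d@[-np.sin(a),np.cos(a)],np.degrees(b[0][2]))
E
```

```text
[(0.73, [251.4, 207.5]), (0.66, [248.8, 180.2])]
(array([0.51897747, 0.08905352, 0.23258103]), np.float64(0.9776533339687912))
in nest 0.01394096541342119 0.049642426223062835 13.325911647408224
```

>>> {"method": "servo_tool", "body": {
  "plan": [
    [[0,-2,4],[0,0,-4]],
    [[-2.7,-29,8],[0,0,-24]],
    [[-2.7,-29,8],[0,0,-24]],
    [[-2.7,-29,8],[0,0,-24]],
    [[-2.7,-29,8],[0,0,-24]],
    [[-2.7,-29,8],[0,0,-24]],
    [[-2.7,-29,8],[0,0,-24]],
    [[-2.7,-29,8],[0,0,-24]],
    [[-2.7,-29,8],[0,0,-24]],
    [[-2.7,-29,8],[0,0,-24]]
  ]
}}

```text
clock: 10.2
position: [0.4822, -0.2187, 0.2804]
ee_rot: [1.327, 1.128, -1.328]
force: [0.5, 0.6, -0.2]
width: 0.849
```

```bash
python3 - <<'E'
from h import *
st()
p=arm.get_image("wrist");cv2.imwrite("pics/h_w.png",p["frame"])
r=arm.trace(p,"bracket");print([(d["score"],d["at"],d["pixels"].sum()) for d in r])
E
```

```text
t 10.2 pos [ 48.22 -21.87  28.04] xaxis [-5.e-04 -4.e-04 -1.e+00] jaw yaw -9.31 F [ 0.5   0.56 -0.18] w 78.1 j [-0.26  0.27  0.75  1.77 -0.2   1.18  0.39]
[(0.88, [262.8, 216.5], np.int64(2223))]
```

View pics/h_w.png

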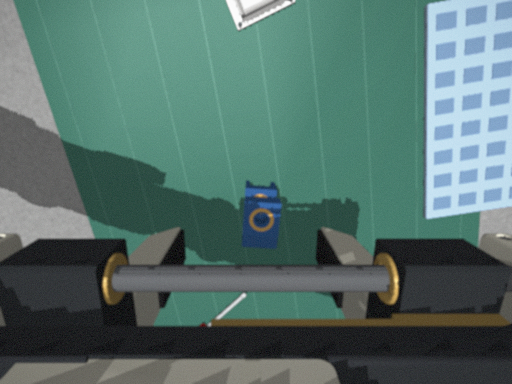

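```bash
cat >> h.py <<'E'
def bx(x0,x1,y0,y1,z0,z1): return np.array([[x,y,z] for x in(x0,x1) for y in(y0,y1) for z in(z0,z1)])/1000.
BR=[bx(-22,22,-30,30,88,110),bx(-22,22,-30,30,30,48),bx(-22,22,-30,-14,0,110),bx(-22,-16,-30,30,0,30),bx(16,22,-30,30,0,30)]
E
python3 - <<'E'
from h import *
import pickle
ps,out=pickle.load(open("d.pkl","rb"))
p=arm.get_image("wrist")
r=arm.trace(p,"bracket");m=r[0]["pixels"].astype(float)
vs=[(p,m)]+[(ps[n],out["bracket",n][0]["pixels"].astype(float)) for n in("scene","side")]
for i in ([0],[1],[2],[1,2],[0,1,2]): 
    b=fit([vs[k] for k in i],BR,(.486,-.278,-.17));print(i,b, np.degrees(b[0][2]))
b=fit([vs[0]],BR,(.486,-.278,-.17))
Rz=R.from_euler('z',b[0][2]).as_matrix()
im=cv2.resize(p["frame"],None,fx=4,fy=4,interpolation=cv2.INTER_CUBIC)
for P in BR+[cyl(.00725,.11,.11,(0,.008))]:
  for u in proj(p,P@Rz.T+[b[0][0],b[0][1],0]): cv2.circle(im,tuple(np.int32((u+.5)*4-.5)),2,(0,0,255),-1)
cv2.imwrite("pics/h_z.png",im[680:1080,800:1250])
E
```

```text
[0] (array([ 0.48751989, -0.27749755, -0.22545626]), np.float64(0.08191886730939407)) -12.917692331283568
[1] (array([ 0.48649402, -0.27715842, -0.22042574]), np.float64(0.05194675644502634)) -12.629464636194527
[2] (array([ 0.48481009, -0.27744879, -0.13341922]), np.float64(0.13787320543768264)) -7.644358230858431
[1, 2] (array([ 0.48572186, -0.27718622, -0.16678824]), np.float64(0.21096290562910397)) -9.556262329326676
[0, 1, 2] (array([ 0.48646844, -0.27748083, -0.21577028]), np.float64(0.3182004844590005)) -12.36272634457177
```

View pics/h_z.png

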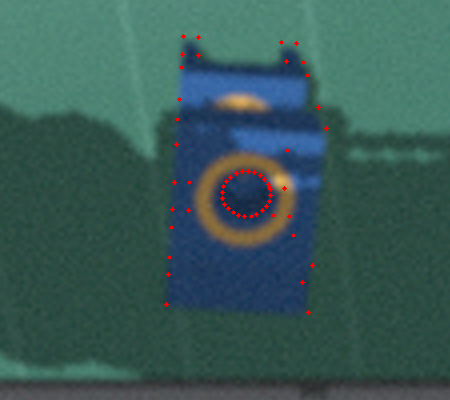

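>>> {"method": "servo_tool", "body": {
  "plan": [
    [[0.38,-3.5,-1],[0,0,-3.4]],
    [[0.38,-6.3,-3],[0,0,-3.4]],
    [[0.38,-6.3,-7],[0,0,-3.4]],
    [[0.38,-6.3,-11],[0,0,-3.4]],
    [[0.38,-6.3,-15],[0,0,-3.4]],
    [[0.38,-6.3,-18],[0,0,-3.4]],
    [[0.38,-6.3,-20],[0,0,-3.4]],
    [[0.38,-6.3,-20.1],[0,0,-3.4]],
    [[0.38,-6.3,-20.1],[0,0,-3.4]]
  ]
}}

```text
clock: 11.3
position: [0.4865, -0.2819, 0.0805]
ee_rot: [1.37, 1.095, -1.37]
force: [-0.3, 0.0, 0.4]
width: 0.845
```

```bash
python3 -c "
from h import *
st()
p=arm.get_image('scene');cv2.imwrite('pics/i_s.png',cv2.resize(p['frame'][190:310,120:250],None,fx=4,fy=4))"
```

```text
t 11.3 pos [ 48.65 -28.19   8.05] xaxis [ 5.e-04 -1.e-03 -1.e+00] jaw yaw -12.67 F [-0.27  0.02  0.43] w 77.7 j [-0.01  0.56  0.63  1.93 -0.45  0.8   0.65]
```

View pics/i_s.png

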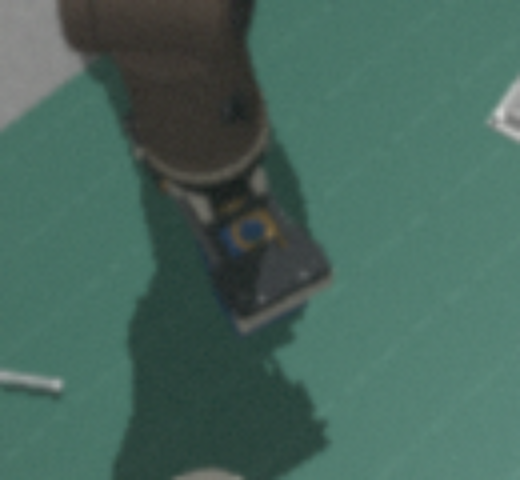

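>>> {"method": "servo_tool", "body": {
  "plan": [
    [[0,0,0],[0,0,0]],
    [[0,0,0],[0,0,0]],
    [[0,0,0],[0,0,0]],
    [[0,0,0],[0,0,0]],
    [[0,0,0],[0,0,0]],
    [[0,0,0],[0,0,0]],
    [[0,0,0],[0,0,0]]
  ],
  "grip": 0,
  "squeeze": 40
}}

```text
clock: 12.05
position: [0.4869, -0.2823, 0.0813]
ee_rot: [1.37, 1.094, -1.369]
force: [-1.3, 0.6, 4.1]
width: 0.479
```

>>> {"method": "servo_tool", "body": {
  "plan": [
    [[0,0,1],[0,0,0]],
    [[0,0,3],[0,0,0]],
    [[0,0,6],[0,0,0]],
    [[0,0,9],[0,0,0]],
    [[0,0,9],[0,0,0]]
  ]
}}

```text
clock: 12.55
position: [0.4885, -0.2839, 0.1752]
ee_rot: [1.372, 1.088, -1.366]
force: [1.4, -0.9, -3.8]
width: 0.477
```

```bash
python3 -c "
from h import *
st()
p=arm.get_image('scene');cv2.imwrite('pics/j_s.png',cv2.resize(p['frame'][170:310,120:250],None,fx=4,fy=4))
p=arm.get_image('side');cv2.imwrite('pics/j_d.png',cv2.resize(p['frame'][60:200,220:370],None,fx=4,fy=4))"
```

```text
t 12.55 pos [ 48.85 -28.39  17.52] xaxis [ 0.0074 -0.004  -1.    ] jaw yaw -12.7 F [ 1.36 -0.93 -3.79] w 43.8 j [-0.08  0.44  0.72  1.84 -0.35  0.98  0.56]
```

View pics/j_s.png

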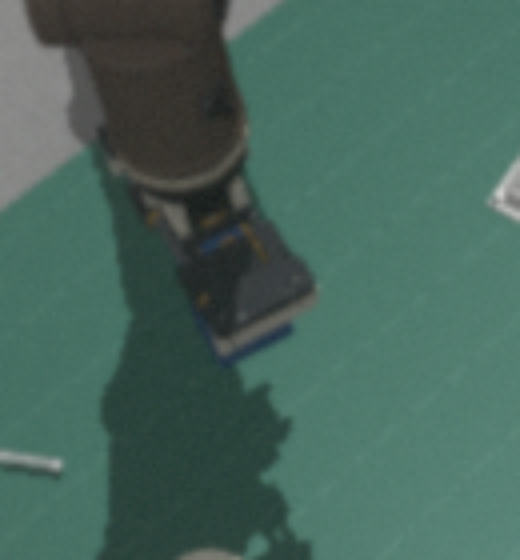

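View pics/j_d.png

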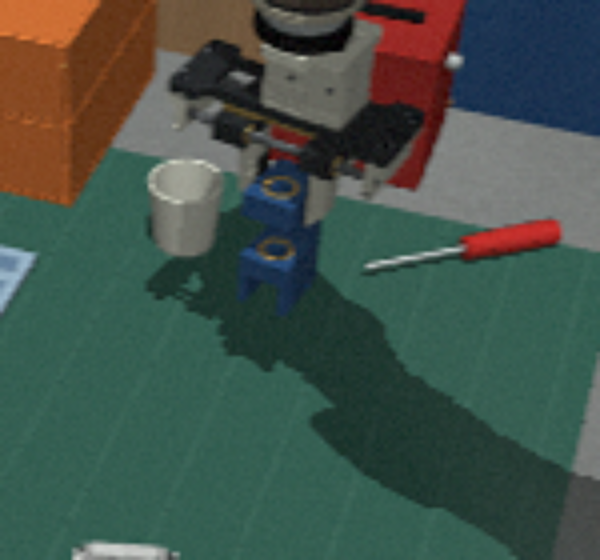

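>>> {"method": "servo_tool", "body": {
  "plan": [
    [[1,4,0],[0,0,3]],
    [[3.6,29.6,0],[0,0,27.3]],
    [[3.6,29.6,0],[0,0,27.3]],
    [[3.6,29.6,0],[0,0,27.3]],
    [[3.6,29.6,0],[0,0,27.3]],
    [[3.6,29.6,0],[0,0,27.3]],
    [[3.6,29.6,0],[0,0,27.3]],
    [[3.6,29.6,0],[0,0,27.3]],
    [[3.6,29.6,0],[0,0,27.3]],
    [[3.6,29.6,0],[0,0,27.3]],
    [[3.6,29.6,0],[0,0,27.3]]
  ]
}}

```text
clock: 13.75
position: [0.5228, 0.0121, 0.1716]
ee_rot: [1.022, 1.315, -1.019]
force: [-0.2, 0.7, -2.0]
width: 0.476
```

```bash
python3 - <<'E'
from h import *
s=st();m=R.from_rotvec(s["ee_rot"]).as_matrix()
for n in("wrist","side","scene"):
    p=arm.get_image(n)
    im=cv2.resize(p["frame"],None,fx=3,fy=3,interpolation=cv2.INTER_CUBIC)
    def draw(P,x,y,z,yaw,c):
        Rz=R.from_euler('z',yaw,degrees=True).as_matrix()
        for u in proj(p,P@Rz.T+[x,y,z]): cv2.circle(im,tuple(np.int32((u+.5)*3-.5)),2,c,-1)
    for Q in (box(.082,.139,0,.001),box(.05,.107,.005,.016)): draw(Q,.518,.0375,0,14.6,(0,0,255))
    draw(box(.044,.04,0,.052),.5101,.068,.005,14.6,(0,255,0))
    x,y,z=s["position"];a=np.arctan2(m[1,1],m[0,1])
    for Q in BR: draw(Q,x-.0046*np.sin(a),y+.0046*np.cos(a),z-.0813,np.degrees(a),(255,0,255))
    c=np.int32(proj(p,np.array([[.52,.03,.08]]))[0]*3);y0=max(0,c[1]-230);x0=max(0,c[0]-250)
    cv2.imwrite(f"pics/k_{n}.png",im[y0:y0+460,x0:x0+500])
E
```

```text
t 13.75 pos [52.28  1.21 17.16] xaxis [ 3.e-03 -4.e-04 -1.e+00] jaw yaw 14.48 F [-0.25  0.66 -2.01] w 43.8 j [-0.56  0.35  0.56  1.93 -0.23  0.92  0.37]
```

View pics/k_wrist.png

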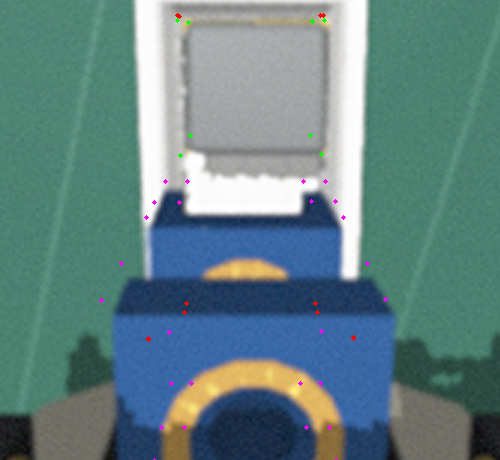

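View pics/k_side.png

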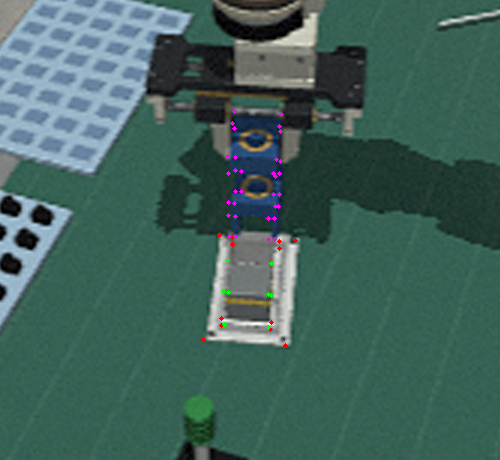

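View pics/k_scene.png

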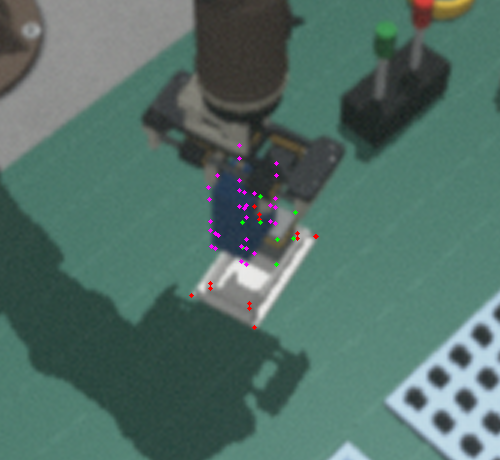

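```bash
python3 - <<'E'
from h import *
s=st();m=R.from_rotvec(s["ee_rot"]).as_matrix()
p=arm.get_image("wrist")
c=np.int32(proj(p,np.array([[.52,.03,.08]]))[0]*3);y0=max(0,c[1]-230);x0=max(0,c[0]-250);print(x0,y0)
j=m[:,1];f=np.cross([0,0,1],j)
zb=s["position"][2]-.0813
def lat(u,z):
    q=at_z(p,((u[0]+x0+.5)/3-.5,(u[1]+y0+.5)/3-.5),z)-s["position"];return np.round([q@j*1000,q@f*1000],1)
for n,l,r,z in (("nest flange",(137,10),(368,10),0),("nest flange",(145,200),(361,200),0),("block top",(187,30),(327,30),.057),("block top near",(187,150),(329,150),.057),
  ("upper flange top front",(114,315),(394,315),zb+.110),("upper fl bottom front",(128,280),(377,280),zb+.088),("lower fl top front",(150,227),(341,227),zb+.048)):
    a,b=lat(l,z),lat(r,z);print(n,a,b,"mid",(a+b)/2,"w",b[0]-a[0])
cv2.imwrite("pics/k2.png",cv2.resize(p["frame"],None,fx=3,fy=3,interpolation=cv2.INTER_CUBIC)[y0:y0+330,x0:x0+500])
E
```

```text
t 13.9 pos [52.3   1.3  17.17] xaxis [ 0.0033 -0.     -1.    ] jaw yaw 14.55 F [-0.2  -0.07 -2.2 ] w 43.9 j [-0.56  0.35  0.56  1.93 -0.23  0.92  0.37]
500 305
nest flange [-40.   80.5] [43.2 80.5] mid [ 1.6 80.5] w 83.2
nest flange [-39.6  11.2] [43.1 11.1] mid [ 1.75 11.15] w 82.7
block top [-18.1  73.8] [23.8 73.8] mid [ 2.85 73.8 ] w 41.900000000000006
block top near [-18.9  37.9] [25.3 37.9] mid [ 3.2 37.9] w 44.2
upper flange top front [-20.3  31.7] [23.4 31.6] mid [ 1.55 31.65] w 43.7
upper fl bottom front [-21.1  31. ] [23.8 30.9] mid [ 1.35 30.95] w 44.900000000000006
lower fl top front [-21.6  31.7] [21.2 31.7] mid [-0.2 31.7] w 42.8
```

View pics/k2.png

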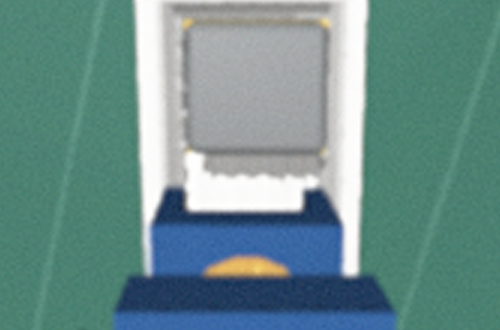

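>>> {"method": "servo_tool", "body": {
  "plan": [
    [[0.16,0.18,-2],[0,0,0.1]],
    [[0.16,0.18,-3.5],[0,0,0.1]],
    [[0.16,0.18,-5],[0,0,0.1]],
    [[0.16,0.18,-5.5],[0,0,0.1]],
    [[0.16,0.18,-5.5],[0,0,0.1]]
  ]
}}

```text
clock: 14.45
position: [0.5243, 0.0148, 0.1163]
ee_rot: [1.019, 1.317, -1.017]
force: [0.2, -1.2, -3.1]
width: 0.473
```

```bash
python3 - <<'E'
from h import *
s=st()
a=np.radians(14.6);d=(s["position"]-[.518,.0375,0])[:2]*1000
print("tcp in nest",d@[np.cos(a),np.sin(a)],d@[-np.sin(a),np.cos(a)],"bottom z",s["position"][2]-.0813)
for n,b in(("wrist",(90,60,350,240)),("side",(180,100,320,240)),("scene",(200,130,330,250))):
    p=arm.get_image(n)
    cv2.imwrite(f"pics/l_{n}.png",cv2.resize(p["frame"][b[1]:b[3],b[0]:b[2]],None,fx=3 if n=="wrist" else 4,fy=3 if n=="wrist" else 4,interpolation=cv2.INTER_CUBIC))
E
```

```text
t 14.45 pos [52.43  1.48 11.63] xaxis [ 2.2e-03 -3.0e-04 -1.0e+00] jaw yaw 14.66 F [ 0.18 -1.22 -3.12] w 43.5 j [-0.52  0.43  0.53  1.98 -0.29  0.8   0.43]
tcp in nest 0.362069359573932 -23.52057050672216 bottom z 0.03503465963429231
```

View pics/l_wrist.png

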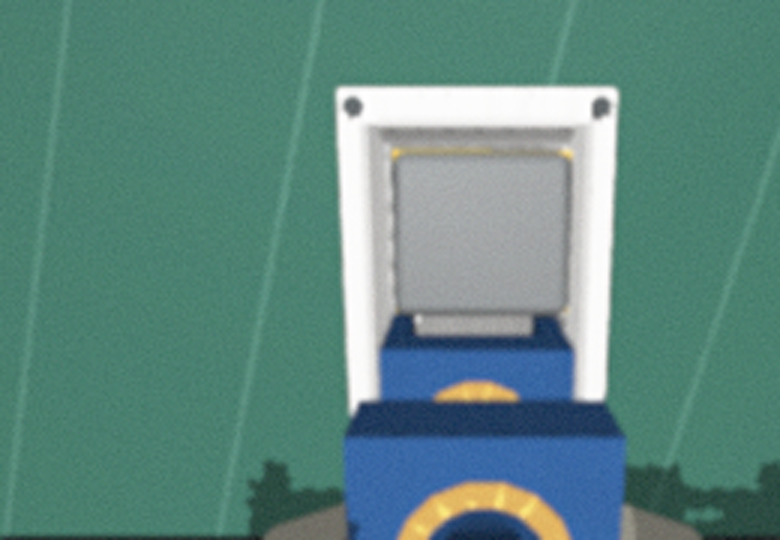

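View pics/l_side.png

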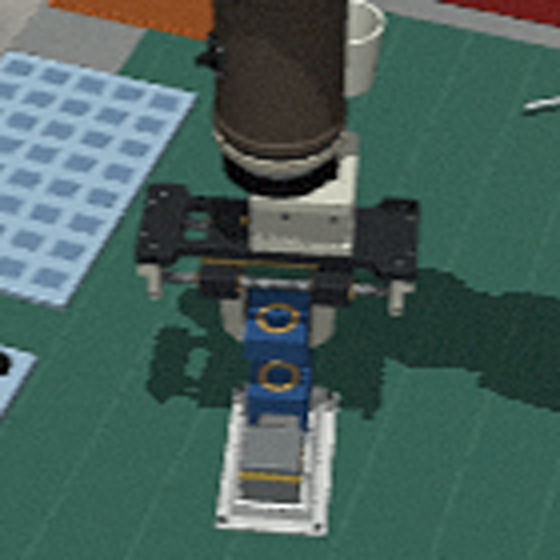

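View pics/l_scene.png

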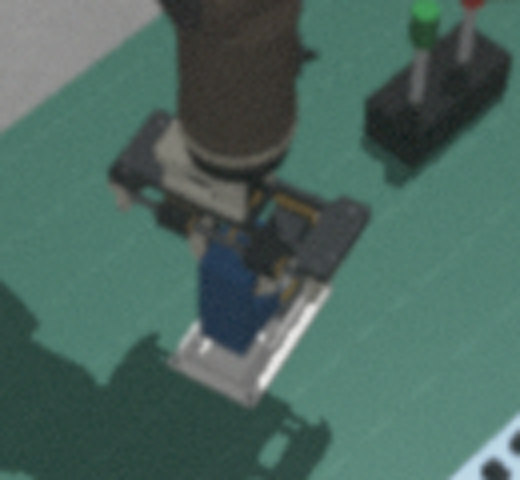

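>>> {"method": "servo_tool", "body": {
  "plan": [
    [[0,0,-0.8],[0,0,0]],
    [[0,0,-1.4],[0,0,0]],
    [[0,0,-1.8],[0,0,0]],
    [[0,0,-1.8],[0,0,0]]
  ]
}}

```text
clock: 15.0
position: [0.5247, 0.0149, 0.0987]
ee_rot: [1.02, 1.317, -1.017]
force: [-0.4, -0.1, -3.0]
width: 0.48
```

```bash
python3 - <<'E'
from h import *
s=st()
for n,b in(("wrist",(90,60,350,240)),):
    p=arm.get_image(n)
    cv2.imwrite(f"pics/m_{n}.png",cv2.resize(p["frame"][b[1]:b[3],b[0]:b[2]],None,fx=3,fy=3,interpolation=cv2.INTER_CUBIC))
E
```

```text
t 15.0 pos [52.47  1.49  9.87] xaxis [ 0.0032 -0.     -1.    ] jaw yaw 14.66 F [-0.39 -0.13 -3.04] w 44.2 j [-0.51  0.45  0.51  2.   -0.31  0.76  0.44]
```

View pics/m_wrist.png

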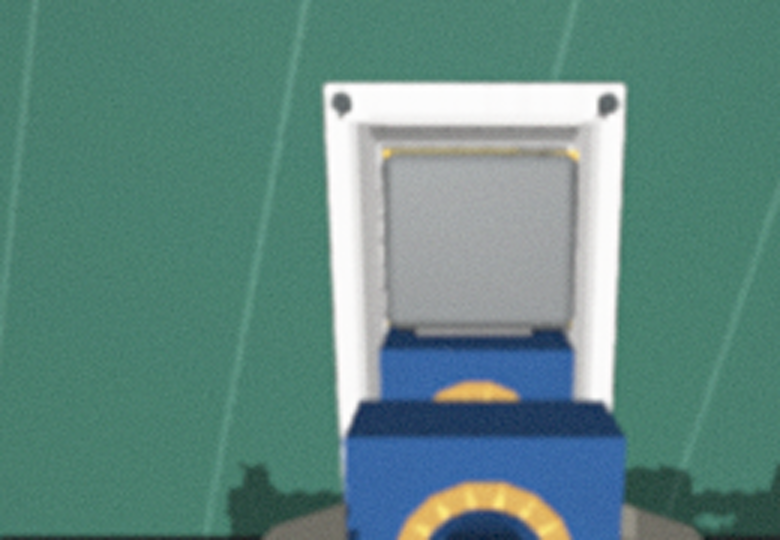

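>>> {"method": "servo_tool", "body": {
  "plan": [
    [[0,0,-0.5],[0,0,0]],
    [[0,0,-0.9],[0,0,0]],
    [[0,0,-1.1],[0,0,0]],
    [[0,0,-1.2],[0,0,0]],
    [[0,0,-1.25],[0,0,0]]
  ]
}}

```text
clock: 15.55
position: [0.5249, 0.0149, 0.0865]
ee_rot: [1.02, 1.317, -1.016]
force: [1.1, -0.2, -2.9]
width: 0.477
```

>>> {"method": "servo_tool", "body": {
  "plan": [
    [[0,0,-0.05],[0,0,0]],
    [[0,0,-0.1],[0,0,0]],
    [[0,0,-0.1],[0,0,0]]
  ]
}}

```text
clock: 15.85
position: [0.525, 0.0148, 0.0862]
ee_rot: [1.021, 1.316, -1.016]
force: [-2.3, -0.0, 6.6]
width: 0.477
```

>>> {"method": "servo_tool", "body": {
  "plan": [
    [[0,0,0],[0,0,0]],
    [[0,0,0],[0,0,0]],
    [[0,0,0],[0,0,0]],
    [[0,0,0],[0,0,0]],
    [[0,0,0],[0,0,0]]
  ],
  "grip": 0.8
}}

```text
clock: 16.35
position: [0.5251, 0.0148, 0.0862]
ee_rot: [1.021, 1.316, -1.016]
force: [-0.0, 0.1, -0.3]
width: 0.791
```

>>> {"method": "servo_tool", "body": {
  "plan": [
    [[0,0,2],[0,0,0]],
    [[0,0,5],[0,0,0]],
    [[0,0,9],[0,0,0]],
    [[0,0,13],[0,0,0]],
    [[0,2,17],[0,0,0]],
    [[-0.5,7,19],[0,0,0]],
    [[-0.5,7,19],[0,0,0]],
    [[-0.5,7,19],[0,0,0]],
    [[-0.5,7,19],[0,0,0]]
  ]
}}

```text
clock: 17.25
position: [0.5197, 0.0838, 0.2756]
ee_rot: [1.02, 1.316, -1.017]
force: [-0.2, 0.1, 0.4]
width: 0.797
```

```bash
python3 - <<'E'
from h import *
s=st()
p=arm.get_image("wrist");cv2.imwrite("pics/n_w.png",p["frame"])
q=arm.get_image("scene");cv2.imwrite("pics/n_s.png",cv2.resize(q["frame"][120:250,200:340],None,fx=4,fy=4))
r=arm.trace(p,"bracket");print([(d["score"],d["at"],d["pixels"].sum()) for d in r])
m=r[0]["pixels"].astype(float)
b=fit([(p,m)],BR,(.523,.018,.255),z=.005);print(b)
a=np.radians(14.6);d=(b[0][:2]-[.518,.0375])*1000
print("in nest",d@[np.cos(a),np.sin(a)],d@[-np.sin(a),np.cos(a)],np.degrees(b[0][2]))
E
```

```text
t 17.25 pos [51.97  8.38 27.56] xaxis [ 3.1e-03 -3.0e-04 -1.0e+00] jaw yaw 14.62 F [-0.15  0.15  0.41] w 73.4 j [-0.72  0.24  0.58  1.78 -0.14  1.16  0.16]
[(0.72, [238.8, 225.8], np.int64(2308))]
(array([0.52356214, 0.01684858, 0.25105804]), np.float64(0.06689434872735922))
in nest 0.17694582717914614 -21.386617494664097 14.384566354530136
```

View pics/n_w.png

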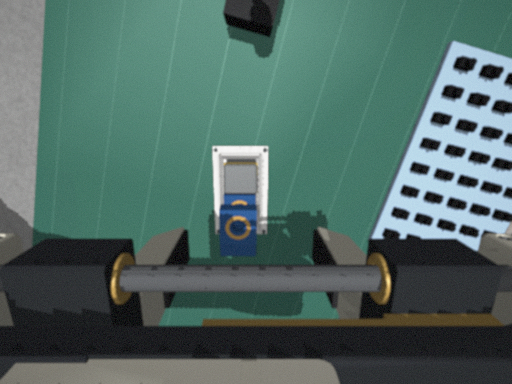

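View pics/n_s.png

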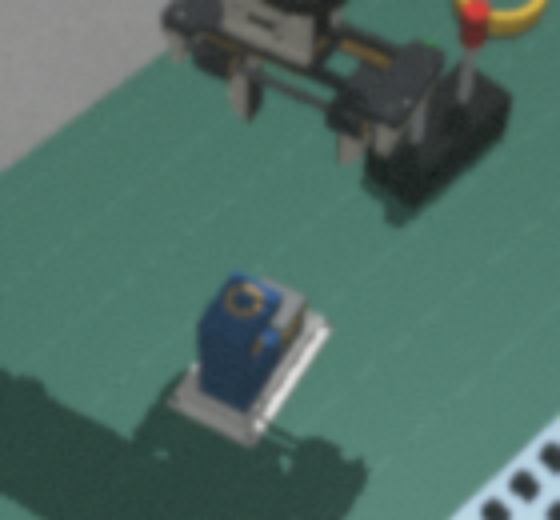

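>>> {"method": "servo_tool", "body": {
  "plan": [
    [[-1,5,1.5],[0,0,-3]],
    [[-4.6,26,1.5],[0,0,-11]],
    [[-4.6,26,1.5],[0,0,-11]],
    [[-4.6,26,1.5],[0,0,-11]],
    [[-4.6,26,1.5],[0,0,-11]],
    [[-4.6,26,1.5],[0,0,-11]],
    [[-4.6,26,1.5],[0,0,-11]],
    [[-4.6,26,1.5],[0,0,-11]],
    [[-4.6,26,1.5],[0,0,-11]],
    [[-4.6,26,1.5],[0,0,-11]]
  ]
}}

```text
clock: 18.4
position: [0.4747, 0.3413, 0.2908]
ee_rot: [1.167, 1.233, -1.164]
force: [0.4, 0.2, 0.1]
width: 0.798
```

```bash
python3 - <<'E'
from h import *
import pickle
s=st()
p=arm.get_image("wrist");cv2.imwrite("pics/o_w.png",p["frame"])
ps={"wrist":p,"scene":arm.get_image("scene"),"side":arm.get_image("side")}
out={}
for n,q in ps.items():
    for o in("stand","gauge_pin","master_pin"):
        r=arm.trace(q,o);out[o,n]=r;print(n,o,[(round(d["score"],2),np.round(d["at"],1).tolist(),d["pixels"].sum()) for d in r[:3]])
pickle.dump((ps,out),open("d2.pkl","wb"))
E
```

```text
t 18.4 pos [47.47 34.13 29.08] xaxis [ 0.0031 -0.0011 -1.    ] jaw yaw 3.35 F [0.41 0.24 0.11] w 73.5 j [-1.09  0.34  0.51  1.61 -0.17  1.24 -0.49]
wrist stand []
wrist gauge_pin []
wrist master_pin [(0.55, [246.3, 172.2], np.int64(571))]
scene stand [(0.94, [307.3, 153.0], np.int64(683))]
scene gauge_pin [(0.45, [306.4, 144.4], np.int64(121)), (0.28, [264.3, 217.4], np.int64(354)), (0.22, [260.7, 207.5], np.int64(551))]
scene master_pin [(0.72, [304.3, 140.9], np.int64(139)), (0.57, [319.7, 129.0], np.int64(69))]
side stand [(0.92, [228.0, 298.3], np.int64(1266)), (0.65, [230.2, 361.7], np.int64(421))]
side gauge_pin [(0.45, [232.6, 260.4], np.int64(266)), (0.17, [266.6, 116.0], np.int64(242))]
side master_pin [(0.47, [222.1, 282.2], np.int64(222))]
```

View pics/o_w.png

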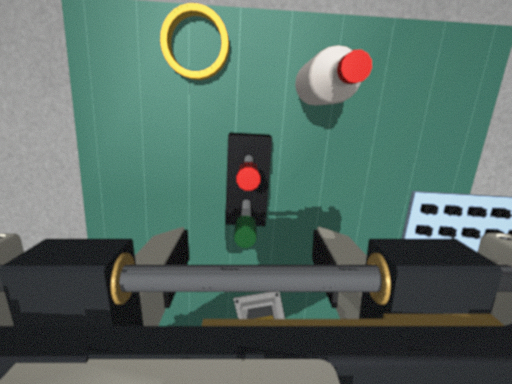

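```bash
python3 - <<'E'
from h import *
import pickle
ps,_=pickle.load(open("d2.pkl","rb"))
H=[cyl(.012,.126,.166)]
def cm(p,col,roi):
    f=p["frame"].astype(int);b,g,r=f[...,0],f[...,1],f[...,2]
    m=((g>r*1.7)&(g>b*1.5)&(g>35)) if col=="g" else ((r>100)&(g<60)&(b<60))
    k=np.zeros(m.shape,bool);k[roi[1]:roi[3],roi[0]:roi[2]]=1
    m=(m&k).astype(np.uint8);n,l,s,_=cv2.connectedComponentsWithStats(m)
    return (l==1+np.argmax(s[1:,4])).astype(float),m
R_={"g":{"wrist":(225,205,265,255),"scene":(295,125,314,148),"side":(222,245,242,270)},"r":{"wrist":(230,160,268,195),"scene":(310,112,326,135),"side":(212,268,232,292)}}
for col,x0 in(("g",(.474,.286,0)),("r",(.474,.35,0))):
    vs=[]
    for n,p in ps.items():
        m,_=cm(p,col,R_[col][n]);vs.append((p,m))
        ys,xs=np.nonzero(m);b=fit([(p,m)],H,x0);print(col,n,m.sum(),xs.mean(),ys.mean(),(xs.min(),xs.max(),ys.min(),ys.max()),np.round(b[0][:2],4),round(b[1],3))
    for i in([0,1,2],[1,2]):
        b=fit([vs[k] for k in i],H,x0);print(col,i,np.round(b[0][:2],4),round(b[1],3))
p=ps["wrist"];cv2.imwrite("pics/o_z.png",cv2.resize(p["frame"][120:270,200:300],None,fx=5,fy=5,interpolation=cv2.INTER_CUBIC))
E
```

```text
g wrist 542.0 244.86162361623616 232.1789667896679 (np.int64(234), np.int64(255), np.int64(217), np.int64(247)) [0.4736 0.2869] 0.177
g scene 22.0 306.1363636363636 133.1818181818182 (np.int64(304), np.int64(308), np.int64(131), np.int64(136)) [0.4706 0.2938] 2.97
g side 136.0 231.0441176470588 258.09558823529414 (np.int64(226), np.int64(236), np.int64(250), np.int64(266)) [0.4714 0.2868] 0.186
g [0, 1, 2] [0.4728 0.2871] 3.434
g [1, 2] [0.4718 0.2876] 3.194
r wrist 197.0 248.54314720812184 179.6497461928934 (np.int64(236), np.int64(260), np.int64(166), np.int64(190)) [0.4738 0.3498] 2.081
r scene 13.0 318.2307692307692 124.15384615384616 (np.int64(316), np.int64(321), np.int64(123), np.int64(125)) [0.475  0.3512] 5.639
r side 111.0 220.9189189189189 279.0810810810811 (np.int64(216), np.int64(226), np.int64(273), np.int64(287)) [0.4716 0.3496] 0.54
r [0, 1, 2] [0.4736 0.3495] 8.42
r [1, 2] [0.4729 0.3503] 6.307
```

View pics/o_z.png

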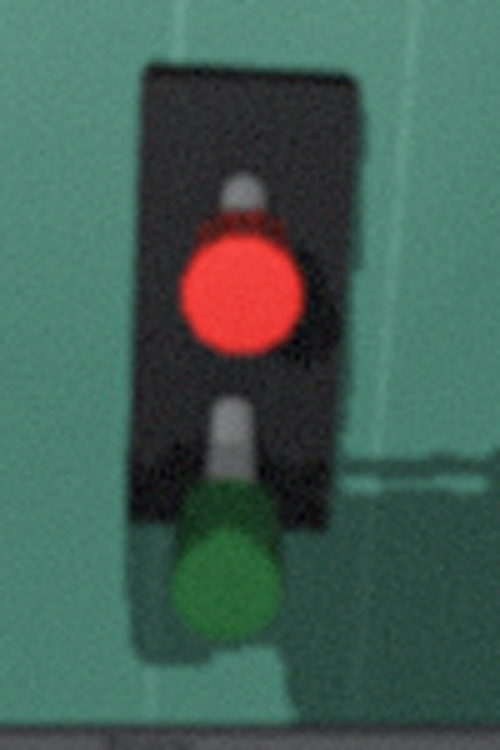

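>>> {"method": "servo_tool", "body": {
  "plan": [
    [[-0.17,-4,-1],[0,0,0]],
    [[-0.17,-5.45,-4],[0,0,0]],
    [[-0.17,-5.45,-6],[0,0,0]],
    [[-0.17,-5.45,-9],[0,0,0]],
    [[-0.17,-5.45,-12],[0,0,0]],
    [[-0.17,-5.45,-14.5],[0,0,0]],
    [[-0.17,-5.45,-16.3],[0,0,0]],
    [[-0.17,-5.45,-16.3],[0,0,0]],
    [[-0.17,-5.45,-16.3],[0,0,0]]
  ],
  "grip": 0.7
}}

```text
clock: 19.9
position: [0.4723, 0.2889, 0.1279]
ee_rot: [1.164, 1.235, -1.162]
force: [0.4, -0.3, 1.7]
width: 0.702
```

```bash
python3 - <<'E'
from h import *
s=st()
p=arm.get_image("wrist");cv2.imwrite("pics/q_w.png",p["frame"])
p=arm.get_image("side");cv2.imwrite("pics/q_s.png",cv2.resize(p["frame"][200:330,160:310],None,fx=4,fy=4))
E
```

```text
t 19.9 pos [47.23 28.89 12.79] xaxis [ 0.0027 -0.0012 -1.    ] jaw yaw 3.53 F [ 0.38 -0.27  1.66] w 64.6 j [-0.98  0.45  0.46  1.9  -0.26  0.86 -0.33]
```

View pics/q_w.png

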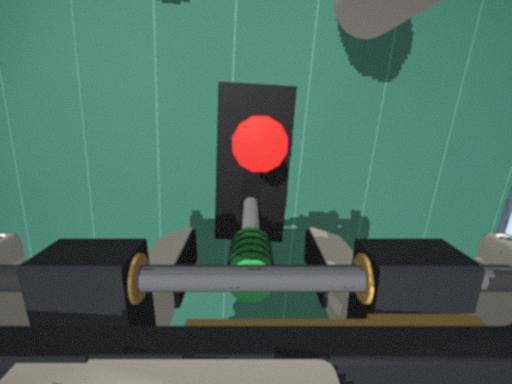

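View pics/q_s.png

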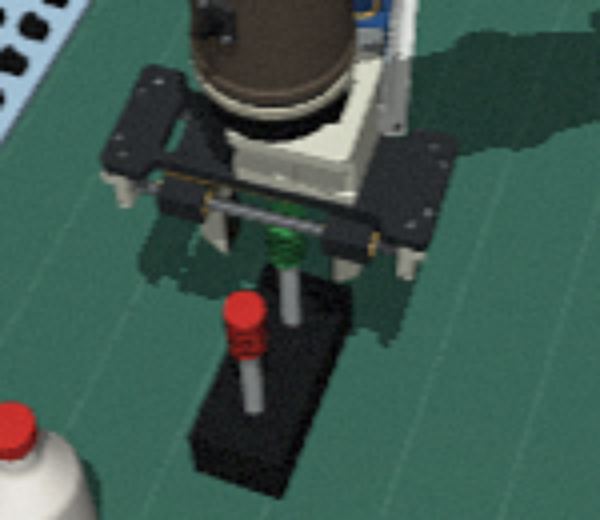

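>>> {"method": "servo_tool", "body": {
  "plan": [
    [[0,-0.2,0],[0,0,0]],
    [[0,-0.2,0],[0,0,0]],
    [[0,-0.2,0],[0,0,0]]
  ]
}}

```text
clock: 20.3
position: [0.4731, 0.2874, 0.1293]
ee_rot: [1.167, 1.235, -1.16]
force: [-0.2, 0.3, -0.1]
width: 0.7
```

>>> {"method": "servo_tool", "body": {
  "plan": [
    [[0,0,0],[0,0,0]],
    [[0,0,0],[0,0,0]],
    [[0,0,0],[0,0,0]],
    [[0,0,0],[0,0,0]],
    [[0,0,0],[0,0,0]],
    [[0,0,0],[0,0,0]],
    [[0,0,0],[0,0,0]],
    [[0,0,0],[0,0,0]]
  ],
  "grip": 0,
  "squeeze": 30
}}

```text
clock: 21.1
position: [0.473, 0.2874, 0.1292]
ee_rot: [1.167, 1.235, -1.16]
force: [0.3, -0.2, -0.2]
width: 0.256
```

>>> {"method": "servo_tool", "body": {
  "plan": [
    [[0,0,1.5],[0,0,0]],
    [[0,0,4],[0,0,0]],
    [[0,0,8],[0,0,0]],
    [[0,0,12],[0,0,0]],
    [[0,0,14],[0,0,0]],
    [[0,0,14],[0,0,0]]
  ]
}}

```text
clock: 21.7
position: [0.4745, 0.2881, 0.2723]
ee_rot: [1.171, 1.234, -1.155]
force: [-0.5, 0.2, -1.2]
width: 0.256
```

```bash
python3 - <<'E'
from h import *
s=st()
p=arm.get_image("scene");cv2.imwrite("pics/r_c.png",cv2.resize(p["frame"][80:220,230:370],None,fx=4,fy=4))
p=arm.get_image("side");cv2.imwrite("pics/r_s.png",cv2.resize(p["frame"][160:330,160:310],None,fx=4,fy=4)[:600])
E
```

```text
t 21.7 pos [47.45 28.81 27.23] xaxis [ 0.009   0.0045 -0.9999] jaw yaw 3.51 F [-0.53  0.2  -1.15] w 23.6 j [-1.04  0.29  0.52  1.72 -0.16  1.16 -0.41]
```

View pics/r_s.png

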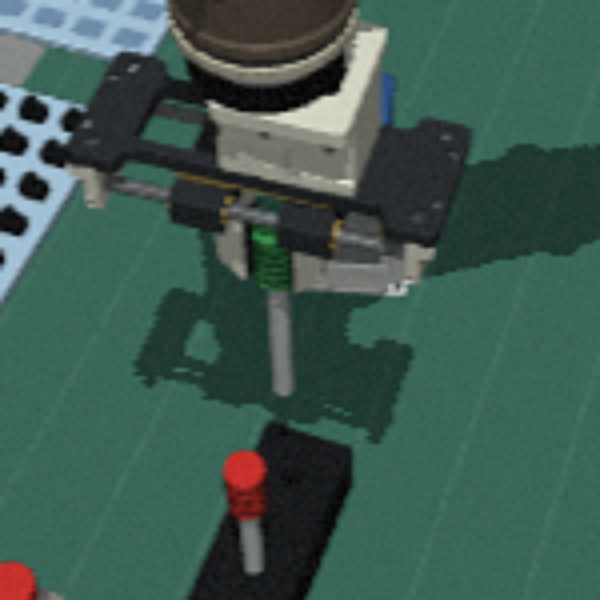

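View pics/r_c.png

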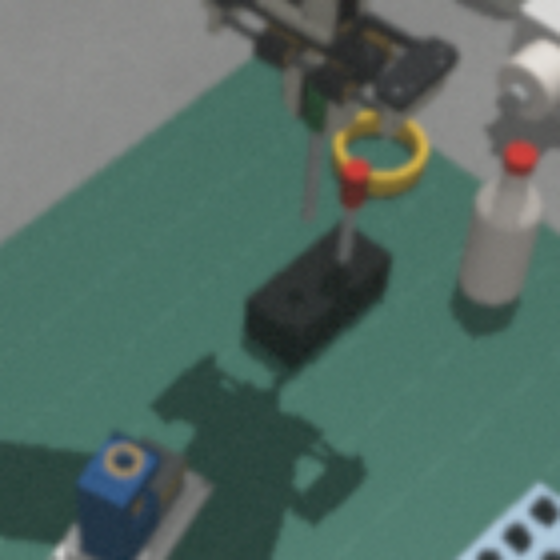

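>>> {"method": "servo_tool", "body": {
  "plan": [
    [[1,-4,0],[0,0,0]],
    [[4.7,-26.3,0],[0,0,0]],
    [[4.7,-26.3,0],[0,0,0]],
    [[4.7,-26.3,0],[0,0,0]],
    [[4.7,-26.3,0],[0,0,0]],
    [[4.7,-26.3,0],[0,0,0]],
    [[4.7,-26.3,0],[0,0,0]],
    [[4.7,-26.3,0],[0,0,0]],
    [[4.7,-26.3,0],[0,0,0]],
    [[4.7,-26.3,0],[0,0,0]],
    [[4.7,-26.3,0],[0,0,0]]
  ]
}}

```text
clock: 22.9
position: [0.5196, 0.0255, 0.2685]
ee_rot: [1.165, 1.236, -1.159]
force: [0.2, 0.1, -1.5]
width: 0.253
```

```bash
python3 - <<'E'
from h import *
import pickle
s=st()
ps={}
for n,b in(("wrist",(150,130,350,280)),("side",(180,100,320,240)),("scene",(190,100,330,240))):
    p=arm.get_image(n);ps[n]=p
    cv2.imwrite(f"pics/s_{n}.png",cv2.resize(p["frame"][b[1]:b[3],b[0]:b[2]],None,fx=4,fy=4,interpolation=cv2.INTER_CUBIC))
pickle.dump((ps,s),open("d3.pkl","wb"))
E
```

```text
t 22.9 pos [51.96  2.55 26.85] xaxis [ 0.0041  0.001  -1.    ] jaw yaw 3.65 F [ 0.23  0.12 -1.53] w 23.3 j [-0.66  0.24  0.64  1.81 -0.16  1.14  0.09]
```

View pics/s_wrist.png

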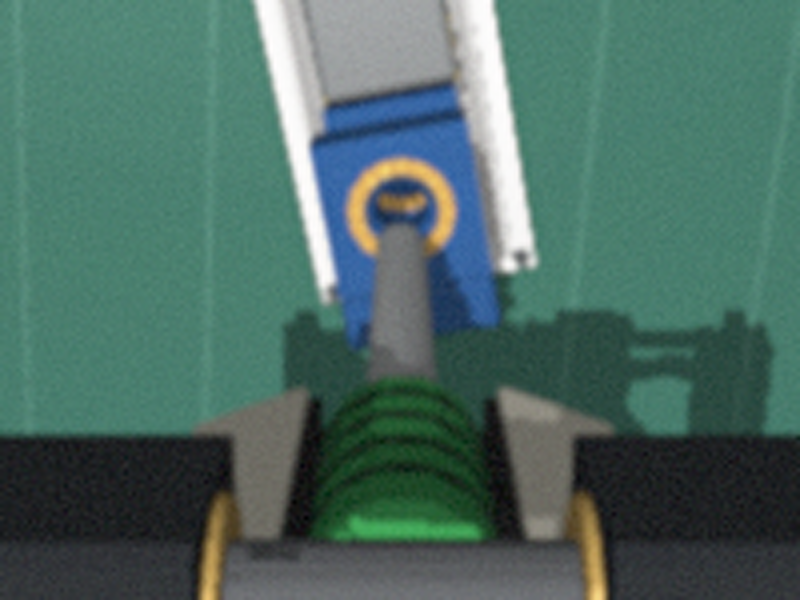

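View pics/s_side.png

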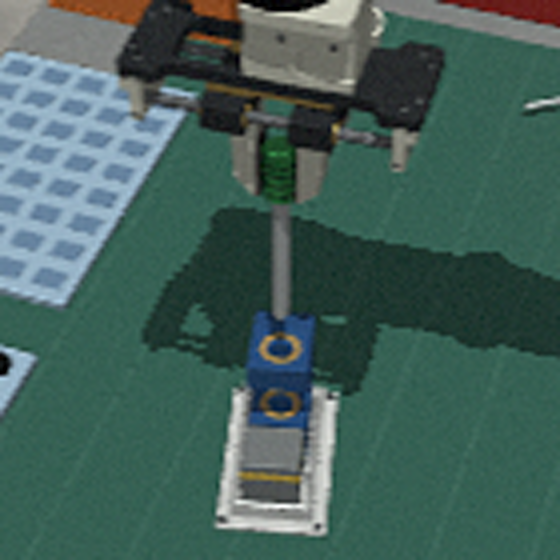

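View pics/s_scene.png

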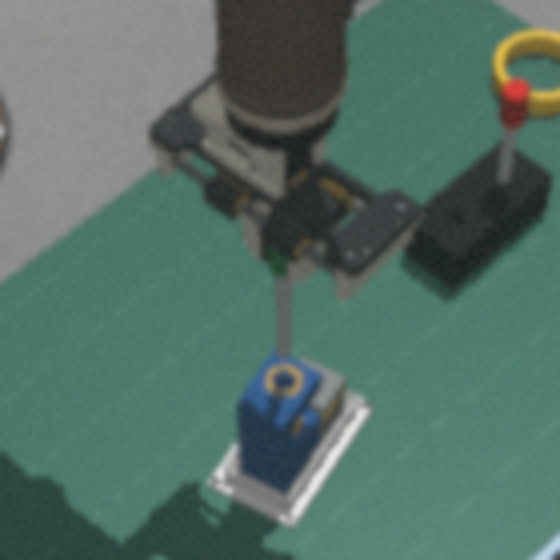

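```bash
python3 - <<'E'
from h import *
import pickle
ps,s=pickle.load(open("d3.pkl","rb"))
cr={"wrist":(150,130),"side":(180,100),"scene":(190,100)}
def full(n,u): return ((u[0]+.5)/4-.5+cr[n][0],(u[1]+.5)/4-.5+cr[n][1])
ring={"wrist":(402,211),"side":(280,347),"scene":(284,380)}
for n,p in ps.items():
    c=np.array(full(n,ring[n]));f=cv2.resize(p["frame"],None,fx=4,fy=4,interpolation=cv2.INTER_CUBIC).astype(int)
    b,g,r=f[...,0],f[...,1],f[...,2];m=(r>b+15)&(r>g+5)
    yy,xx=np.nonzero(m);C=(c+.5)*4-.5;k=np.hypot(xx-C[0],yy-C[1])<(75 if n=="wrist" else 28)
    pts=np.c_[xx[k],yy[k]].astype(np.float32);h=cv2.convexHull(pts)
    e=cv2.fitEllipse(h);print(n,"ring ellipse",e);u=((e[0][0]+.5)/4-.5,(e[0][1]+.5)/4-.5);print(" center",np.round(u,2),"at z.115",np.round(at_z(p,u,.115),4))
    ring[n]=u
tip={"wrist":(402,228),"side":(282,315),"scene":(283.5,352)}
tip={n:full(n,u) for n,u in tip.items()}
print("bush tri",np.round(tri([(ps[n],ring[n]) for n in ring]),4),np.round(tri([(ps[n],ring[n]) for n in("side","scene")]),4))
print("tip tri",np.round(tri([(ps[n],tip[n]) for n in tip]),4),np.round(tri([(ps[n],tip[n]) for n in("side","scene")]),4))
zt=s["position"][2]-.1192
for n in tip: print(n,"tip at z",zt,np.round(at_z(ps[n],tip[n],zt),4))
# overlay
t=s["position"]+R.from_rotvec(s["ee_rot"]).as_matrix()[:,0]*.1192;print("pred tip",t)
for n,p in ps.items():
    im=cv2.resize(p["frame"],None,fx=8,fy=8,interpolation=cv2.INTER_CUBIC)
    for P,c in ((cyl(.004,0,0)+t,(0,0,255)),(cyl(.006,.004,.004)+t,(0,255,255)),(cyl(.00725,.115,.115)+[.5216,.0246,0],(255,0,255))):
        for u in proj(p,P): cv2.circle(im,tuple(np.int32((u+.5)*8-.5)),2,c,-1)
    u=np.int32(proj(p,t[None])[0]*8);cv2.imwrite(f"pics/t_{n}.png",im[u[1]-200:u[1]+200,u[0]-200:u[0]+200])
E
cd pics; python3 -c "
import cv2,numpy as np
cv2.imwrite('t_all.png',cv2.resize(np.hstack([cv2.imread(f't_{n}.png') for n in('wrist','side','scene')]),(800,267)))
"
```

```text
wrist ring ellipse ((1000.8994750976562, 730.516845703125), (105.02239990234375, 108.7773208618164), 89.73350524902344)
 center [249.85 182.25] at z.115 [0.5213 0.0248 0.115 ]
side ring ellipse ((999.8512573242188, 747.6785278320312), (29.74582862854004, 41.4389533996582), 88.51933288574219)
 center [249.59 186.54] at z.115 [0.5188 0.0247 0.115 ]
scene ring ellipse ((1043.6610107421875, 779.8779296875), (29.40007972717285, 36.3747673034668), 89.51261138916016)
 center [260.54 194.59] at z.115 [0.5218 0.0261 0.115 ]
bush tri [0.5206 0.0252 0.1149] [0.5202 0.0255 0.1147]
tip tri [0.5193 0.0275 0.1507] [0.5184 0.0267 0.1508]
wrist tip at z 0.14934771727064297 [0.5213 0.0287 0.1493]
side tip at z 0.14934771727064297 [0.5174 0.0242 0.1493]
scene tip at z 0.14934771727064297 [0.5195 0.0282 0.1493]
pred tip [0.52011766 0.02559698 0.1493488 ]
```

View pics/t_all.png

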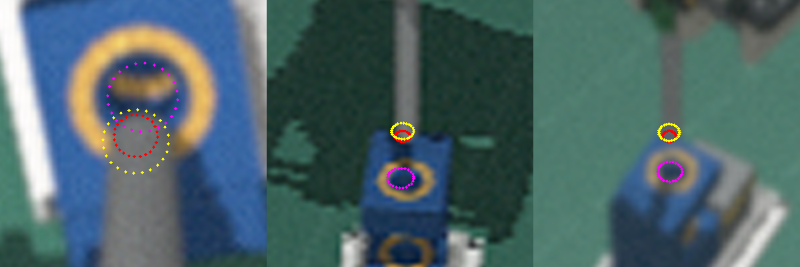

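>>> {"method": "servo_tool", "body": {
  "plan": [
    [[0.07,-0.08,-1],[0,0,0]],
    [[0.07,-0.08,-2],[0,0,0]],
    [[0.07,-0.08,-2.6],[0,0,0]],
    [[0.07,-0.08,-3.0],[0,0,0]],
    [[0.07,-0.08,-3.0],[0,0,0]],
    [[0.07,-0.08,-3.0],[0,0,0]]
  ]
}}

```text
clock: 23.65
position: [0.5206, 0.024, 0.2388]
ee_rot: [1.166, 1.235, -1.159]
force: [-0.1, -0.0, -0.2]
width: 0.256
```

```bash
python3 - <<'E'
from h import *
import pickle
s=st();ps={n:arm.get_image(n) for n in("wrist","side","scene")}
t=s["position"]+R.from_rotvec(s["ee_rot"]).as_matrix()[:,0]*.1192;print("pred tip",t)
L=[]
for n,p in ps.items():
    im=cv2.resize(p["frame"],None,fx=8,fy=8,interpolation=cv2.INTER_CUBIC)
    im2=im.copy()
    for P,c in ((cyl(.004,0,0)+t,(0,0,255)),(cyl(.006,.004,.004)+t,(0,255,255))):
        for u in proj(p,P): cv2.circle(im2,tuple(np.int32((u+.5)*8-.5)),2,c,-1)
    u=np.int32(proj(p,t[None])[0]*8);k=200 if n=="wrist" else 120
    L.append(np.vstack([cv2.resize(x[u[1]-k:u[1]+k,u[0]-k:u[0]+k],(266,266)) for x in(im,im2)]))
cv2.imwrite("pics/u.png",np.hstack(L))
pickle.dump((ps,s),open("d4.pkl","wb"))
E
```

```text
t 23.65 pos [52.06  2.4  23.88] xaxis [ 4.7e-03  9.0e-04 -1.0e+00] jaw yaw 3.58 F [-0.11 -0.01 -0.19] w 23.5 j [-0.65  0.27  0.63  1.85 -0.18  1.07  0.12]
pred tip [0.52110981 0.02407801 0.11963305]
```

View pics/u.png

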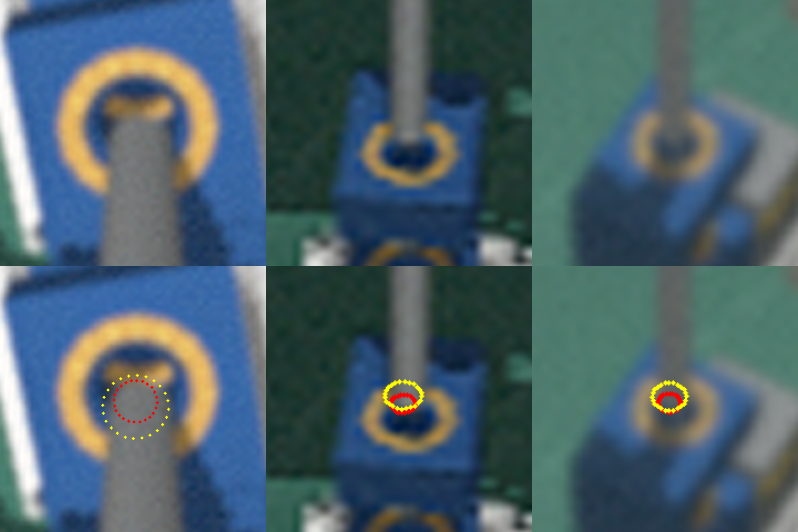

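```bash
python3 - <<'E'
from h import *
import pickle
ps,s=pickle.load(open("d4.pkl","rb"))
t=s["position"]+R.from_rotvec(s["ee_rot"]).as_matrix()[:,0]*.1192
# display px -> full
def full(n,u):
    k=200 if n=="wrist" else 120;off={"wrist":0,"side":266,"scene":532}[n]
    U=np.int32(proj(ps[n],t[None])[0]*8)
    v=(np.array([u[0]-off,u[1]])+.5)*(2*k)/266-.5+U-k
    return (v+.5)/8-.5
ring={"wrist":(137.5,125),"side":(410,153),"scene":(676,143.5)}
tip={"wrist":(142,137)}
for n,p in ps.items():
    r=full(n,ring[n]);print(n,"bush",np.round(at_z(p,r,.115)*1000,1))
    # predicted tip px in display
    k=200 if n=="wrist" else 120;off={"wrist":0,"side":266,"scene":532}[n]
    U=np.int32(proj(p,t[None])[0]*8)
    def disp(X):
        v=(proj(p,X)+.5)*8-.5-U+k;return (v+.5)*266/(2*k)-.5+[off,0]
    print("  tip centre",disp(t[None]),"disc rows",disp(cyl(.004,0,0)+t)[:,1].min(),disp(cyl(.004,0,0)+t)[:,1].max(),"per mm x,y,z",np.round([(disp((t+d)[None])-disp(t[None]))[0] for d in np.eye(3)*.001],2).tolist())
E
```

```text
wrist bush [521.5  24.9 115. ]
  tip centre [[135.36157208 135.37184266]] disc rows 114.4859880588292 156.09520707564508 per mm x,y,z [[5.39, 0.32], [0.33, -5.21], [0.0, 1.41]]
side bush [518.2  25.6 115. ]
  tip centre [[403.22214849 137.91703488]] disc rows 129.01452710970693 146.86134992355684 per mm x,y,z [[-2.87, -0.76], [-1.04, 2.11], [0.0, -2.08]]
scene bush [522.5  26.  115. ]
  tip centre [[669.49804343 137.10702893]] disc rows 127.84010570865226 146.40063335091335 per mm x,y,z [[1.98, 1.64], [1.98, -1.64], [-0.0, -1.56]]
```

>>> {"method": "servo_tool", "body": {
  "plan": [
    [[-0.03,0.11,0],[0,0,0]],
    [[-0.03,0.11,-0.3],[0,0,0]],
    [[-0.03,0.11,-0.6],[0,0,0]],
    [[-0.03,0.11,-0.9],[0,0,0]],
    [[-0.03,0.11,-1.2],[0,0,0]],
    [[-0.03,0.11,-1.2],[0,0,0]]
  ]
}}

```text
clock: 24.4
position: [0.5201, 0.0251, 0.2266]
ee_rot: [1.166, 1.236, -1.159]
force: [0.0, 0.3, -0.2]
width: 0.254
```

```bash
python3 - <<'E'
from h import *
import pickle
s=st();ps={n:arm.get_image(n) for n in("wrist","side","scene")}
t=s["position"]+R.from_rotvec(s["ee_rot"]).as_matrix()[:,0]*.1192;print("pred tip",t)
L=[]
for n,p in ps.items():
    im=cv2.resize(p["frame"],None,fx=8,fy=8,interpolation=cv2.INTER_CUBIC)
    u=np.int32(proj(p,np.array([[.521,.025,.115]]))[0]*8);k=200 if n=="wrist" else 120
    L.append(cv2.resize(im[u[1]-k:u[1]+k,u[0]-k:u[0]+k],(266,266)))
cv2.imwrite("pics/v.png",np.hstack(L))
E
```

```text
t 24.4 pos [52.01  2.51 22.66] xaxis [ 0.0043  0.001  -1.    ] jaw yaw 3.58 F [ 0.    0.25 -0.15] w 23.4 j [-0.64  0.29  0.63  1.87 -0.19  1.05  0.13]
pred tip [0.52057211 0.02523912 0.10735495]
```

View pics/v.png

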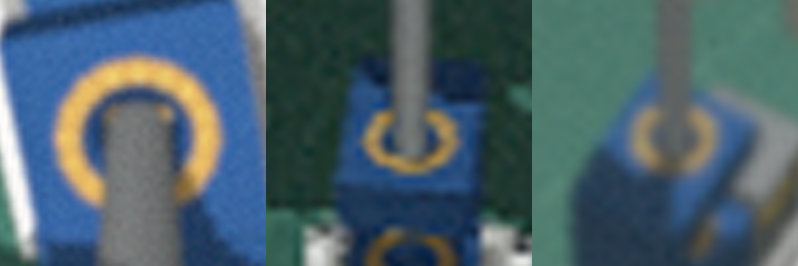

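>>> {"method": "servo_tool", "body": {
  "plan": [
    [[0,0,-0.4],[0,0,0]],
    [[0,0,-0.8],[0,0,0]],
    [[0,0,-1.2],[0,0,0]],
    [[0,0,-1.6],[0,0,0]],
    [[0,0,-2.0],[0,0,0]],
    [[0,0,-2.4],[0,0,0]],
    [[0,0,-2.8],[0,0,0]],
    [[0,0,-3.2],[0,0,0]],
    [[0,0,-3.6],[0,0,0]],
    [[0,0,-3.6],[0,0,0]]
  ]
}}

```text
clock: 25.55
position: [0.5201, 0.0251, 0.1906]
ee_rot: [1.166, 1.235, -1.16]
force: [0.2, 0.0, -0.2]
width: 0.256
```

```bash
cat > v.py <<'E'
from h import *
import sys
s=st();ps={n:arm.get_image(n) for n in("wrist","side","scene")}
print(s["ft_torque"])
t=s["position"]+R.from_rotvec(s["ee_rot"]).as_matrix()[:,0]*.1192;print("pred tip",t)
L=[]
for n,p in ps.items():
    im=cv2.resize(p["frame"],None,fx=8,fy=8,interpolation=cv2.INTER_CUBIC)
    u=np.int32(proj(p,np.array([[.521,.025,.08]]))[0]*8);k=250
    L.append(cv2.resize(im[u[1]-k:u[1]+k,u[0]-k:u[0]+k],(266,266)))
cv2.imwrite(sys.argv[1],np.hstack(L))
E
python3 v.py pics/w.png
```

```text
t 25.55 pos [52.01  2.51 19.06] xaxis [ 4.3e-03  9.0e-04 -1.0e+00] jaw yaw 3.58 F [ 0.2   0.02 -0.19] w 23.6 j [-0.62  0.33  0.61  1.91 -0.23  0.96  0.16]
[-0.07659286  0.07803782 -0.00026491]
pred tip [0.52059732 0.02523166 0.07135381]
```

View pics/w.png

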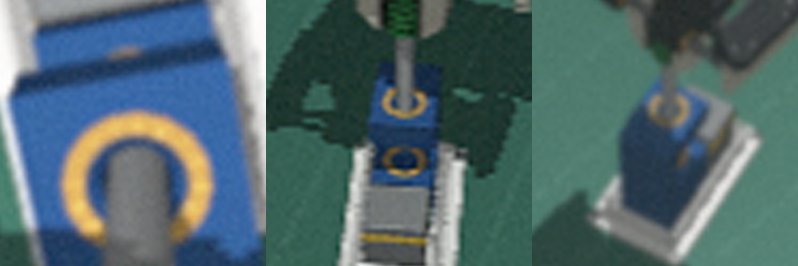

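>>> {"method": "servo_tool", "body": {
  "plan": [
    [[0,0,-0.4],[0,0,0]],
    [[0,0,-0.8],[0,0,0]],
    [[0,0,-1.2],[0,0,0]],
    [[0,0,-1.6],[0,0,0]],
    [[0,0,-2.0],[0,0,0]],
    [[0,0,-2.4],[0,0,0]],
    [[0,0,-2.6],[0,0,0]]
  ]
}}

```text
clock: 26.4
position: [0.5204, 0.0251, 0.1648]
ee_rot: [1.166, 1.235, -1.159]
force: [0.4, -0.5, -0.1]
width: 0.257
```

```bash
python3 v.py pics/x.png
```

```text
t 26.4 pos [52.04  2.51 16.48] xaxis [ 0.0049  0.001  -1.    ] jaw yaw 3.58 F [ 0.38 -0.54 -0.1 ] w 23.6 j [-0.61  0.36  0.6   1.94 -0.26  0.91  0.18]
[-0.11817615  0.13546951 -0.01397908]
pred tip [0.52095552 0.02518906 0.04556093]
```

View pics/x.png

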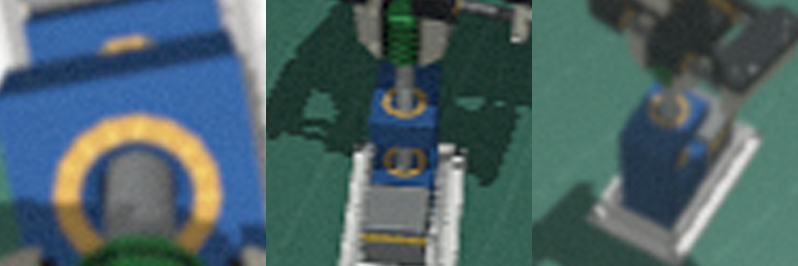

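>>> {"method": "servo_tool", "body": {
  "plan": [
    [[0,0,-0.4],[0,0,0]],
    [[0,0,-0.8],[0,0,0]],
    [[0,0,-1.2],[0,0,0]],
    [[0,0,-1.6],[0,0,0]],
    [[0,0,-2.0],[0,0,0]],
    [[0,0,-2.4],[0,0,0]],
    [[0,0,-2.6],[0,0,0]],
    [[0,0,-2.6],[0,0,0]],
    [[0,0,-2.6],[0,0,0]],
    [[0,0,-2.6],[0,0,0]]
  ]
}}

```text
clock: 27.55
position: [0.5206, 0.025, 0.1393]
ee_rot: [1.166, 1.235, -1.159]
force: [1.0, -0.1, -1.3]
width: 0.252
```

```bash
python3 v.py pics/y.png; python3 -c "
from h import *
for n in('scene','side'):
    p=arm.get_image(n);cv2.imwrite(f'pics/y_{n}.png',p['frame'])"
```

```text
t 27.55 pos [52.06  2.5  13.93] xaxis [ 0.0055  0.0011 -1.    ] jaw yaw 3.57 F [ 0.96 -0.05 -1.26] w 23.2 j [-0.59  0.39  0.58  1.97 -0.29  0.85  0.21]
[-0.04616069  0.0827542  -0.0055472 ]
pred tip [0.52129806 0.02516534 0.02010815]
```

View pics/y.png

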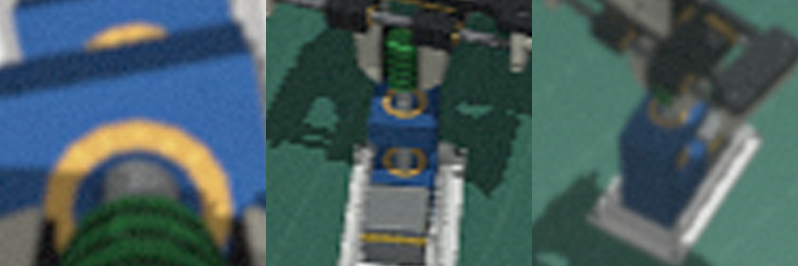

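View pics/y_scene.png

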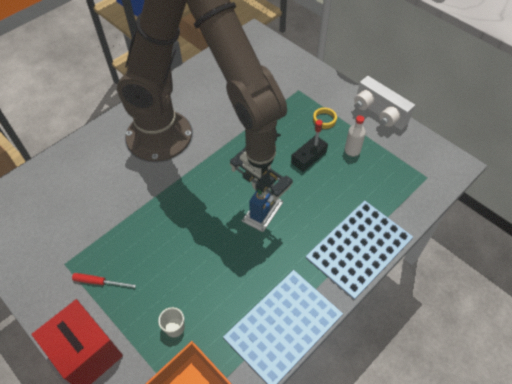

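View pics/y_side.png

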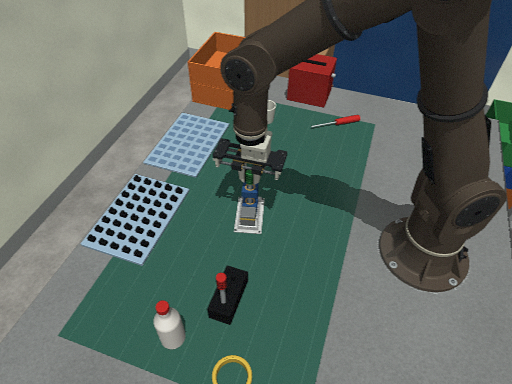

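>>> {"method": "servo_tool", "body": {
  "plan": [
    [[0,0,0],[0,0,0]],
    [[0,0,0],[0,0,0]],
    [[0,0,0],[0,0,0]]
  ]
}}

```text
clock: 28.1
position: [0.5205, 0.0251, 0.1392]
ee_rot: [1.166, 1.235, -1.159]
force: [-0.5, 0.2, -1.5]
width: 0.253
```

```bash
python3 -c "
from h import *
s=st();print(abs(s['dq']).max());print(arm.sign_off())"
```

```text
t 28.1 pos [52.05  2.51 13.92] xaxis [ 0.0054  0.0011 -1.    ] jaw yaw 3.58 F [-0.51  0.21 -1.48] w 23.2 j [-0.59  0.39  0.58  1.97 -0.29  0.85  0.21]
0.0013603936227575123
the job is handed in; nothing more can be done
None
```

I packed the nest with the grey block first and the blue bracket beside it, releasing both. I then threaded the green pin through both bushings and handed the job in at about 28 s, still holding the pin upright. No verdict was reported.

**Last checks**
- **Pin tip:** from the arm pose it is about 15 mm above the bracket's underside, so about 15 mm clear of the nest floor. It is gripped at 23 mm opening, tilted about 0.005 rad, and the external force is about 1.5 N. The side view showed the shaft inside the lower bushing's ring; the tip below it was not visible in any camera.
- **Block and bracket:** both looked flat and upright. A wrist-camera fit after release put the bracket within 0.2 mm of the nest's centre line across x and at y −21 mm.
- **Bystanders:** the red pin, bottle, tape, screwdriver and cup all looked to be in their original places, judged by eye.

**Checks that failed or disagreed**
- My numerical fit of the placed block used a wrong detection, so I discarded it. The block's position rests on the pictures and on the floor contact felt when it was set down.
- The wrist, side and scene cameras disagreed by about 1–3 mm on both the bushing and the pin tip. I aligned using their relative offsets, and the pin went in with almost no contact force.

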